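# Sticker the sawn boards and start the drying fan

## Task

Pile all the sawn boards lying on the bench on the stacking stand for drying, one board per layer, squarely over the base board, with two spacer sticks laid crosswise and centred under every board, directly above the stand's two bearers, so that each board (the lowest one too) lies level and clear of what is below it. Once the whole pile stands, take the key from its keeper block, push it fully into the fan switch and turn it clockwise to its stop; leave the key in the switch, and leave the other things on the bench where they are.

Things in the scene. Friction and masses are not known exactly. Their poses are not given: they have to be found in the camera images.
- stand_top (a point): Fixed stacking stand: a pale base board 300 x 120 x 18 mm on two dark steel cross bearers (each 24 mm wide along the board, 140 mm long across it, 32 mm high). This point is the centre of the base board's top face, 50 mm above the bench; x runs along the base board, y across it, z up. The bearers' centre lines are at x = -70 mm and x = +70 mm.
- board1_mid (a point): Sawn dark board, 260 x 50 x 18 mm, 150 g (two or three boards are there; an absent one has no pose). The point is its centre; x along its length, y across its width, z through its thickness.
- board2_mid (a point): Sawn dark board, 260 x 50 x 18 mm, 150 g (two or three boards are there; an absent one has no pose). The point is its centre; x along its length, y across its width, z through its thickness.
- board3_mid (a point): Sawn dark board, 260 x 50 x 18 mm, 150 g (two or three boards are there; an absent one has no pose). The point is its centre; x along its length, y across its width, z through its thickness.
- stick1_mid (a point): Spacer stick of square section, 110 x 16 x 16 mm, 22 g, lying on the bench to the robot's left; all six are alike and any may be used, two for each board. The point is its centre; x along its length. (One layer, stick and board, is 34 mm high.)
- stick2_mid (a point): Spacer stick of square section, 110 x 16 x 16 mm, 22 g, lying on the bench to the robot's left; all six are alike and any may be used, two for each board. The point is its centre; x along its length. (One layer, stick and board, is 34 mm high.)
- stick3_mid (a point): Spacer stick of square section, 110 x 16 x 16 mm, 22 g, lying on the bench to the robot's left; all six are alike and any may be used, two for each board. The point is its centre; x along its length. (One layer, stick and board, is 34 mm high.)
- stick4_mid (a point): Spacer stick of square section, 110 x 16 x 16 mm, 22 g, lying on the bench to the robot's left; all six are alike and any may be used, two for each board. The point is its centre; x along its length. (One layer, stick and board, is 34 mm high.)
- stick5_mid (a point): Spacer stick of square section, 110 x 16 x 16 mm, 22 g, lying on the bench to the robot's left; all six are alike and any may be used, two for each board. The point is its centre; x along its length. (One layer, stick and board, is 34 mm high.)
- stick6_mid (a point): Spacer stick of square section, 110 x 16 x 16 mm, 22 g, lying on the bench to the robot's left; all six are alike and any may be used, two for each board. The point is its centre; x along its length. (One layer, stick and board, is 34 mm high.)
- key_grip (a point): Key standing upright in a wooden keeper block (50 x 50 x 34 mm). The point is in its black grip, 34 mm wide along x, 12 mm thick along y and 44 mm tall, 22 mm below the grip's top. The grip's bottom stands 26 mm over the blade's foot; below it are a collar (26 x 18 mm, 4 mm high) and a steel blade 14 mm wide along x, 6 mm thick along y, 22 mm long. z up. 50 g. Key and slot are the same after half a turn.
- key_collar (a point): Underside of the key's collar on its axis, 30 mm below key_grip; the collar stops the key when fully in. Lift the key at least 22 mm to clear the keeper or the switch.
- slot (a point): Mouth of the key slot in the top face of the fan switch's steel lock cylinder (34 x 34 mm block with 4 mm thick flats on its sides, its top face 88 mm above the bench, on a grey box 85 x 85 x 56 mm). The slot is 18 mm long along this point's x and 10 mm wide along y, 25 mm deep, open upward, with a bevelled mouth. x, y turn with the cylinder. When the key is fully in, key_collar lies at this point. The keeper's slot has the same size.
- cyl (a joint): Turn of the lock cylinder, rad: 0 off, grows clockwise seen from above, 1.2 = stop (fan on). It stays where left and turns easily (0.05 N m friction); the key has about 0.3 rad of play in the slot.
- glue: White glue bottle, 48 mm across, 130 mm high, a bystander. Origin at the centre of its foot.
- sanding_block: Cork block 70 x 45 x 30 mm, a bystander. Origin under its centre.
- tape: Yellow tape measure 60 x 35 x 58 mm, a bystander. Origin under its centre.

How it is judged:
On the way, in this order (a step that is already met when the one before it is completed fails the run):
1. every board lies level on the stand, squarely over the base board, on sticks above the bearers (x of board1_mid in the frame of stand_top between -0.02 and 0.02 m and y of board1_mid in the frame of stand_top between -0.018 and 0.018 m and angle between the x axis of each of board1_mid, board2_mid, board3_mid and the x axis of stand_top, either way round below 0.13 rad and angle between the z axis of each of board1_mid, board2_mid, board3_mid and the z axis of stand_top, either way round below 0.04 rad and (z of board1_mid in the frame of stand_top between 0.02 and 0.03 m or z of board1_mid in the frame of stand_top between 0.054 and 0.064 m or z of board1_mid in the frame of stand_top between 0.088 and 0.098 m) and x of board2_mid in the frame of stand_top between -0.02 and 0.02 m and y of board2_mid in the frame of stand_top between -0.018 and 0.018 m and (z of board2_mid in the frame of stand_top between 0.02 and 0.03 m or z of board2_mid in the frame of stand_top between 0.054 and 0.064 m or z of board2_mid in the frame of stand_top between 0.088 and 0.098 m) and x of board3_mid in the frame of stand_top between -0.02 and 0.02 m and y of board3_mid in the frame of stand_top between -0.018 and 0.018 m and (z of board3_mid in the frame of stand_top between 0.02 and 0.03 m or z of board3_mid in the frame of stand_top between 0.054 and 0.064 m or z of board3_mid in the frame of stand_top between 0.088 and 0.098 m) and (height (world z) of stick1_mid below 0.03 m or ((x of stick1_mid in the frame of stand_top between -0.088 and -0.052 m or x of stick1_mid in the frame of stand_top between 0.052 and 0.088 m) and y of stick1_mid in the frame of stand_top between -0.02 and 0.02 m and angle between the x axis of stick1_mid and the y axis of stand_top, either way round below 0.25 rad and (z of stick1_mid in the frame of stand_top between 0.003 and 0.013 m or z of stick1_mid in the frame of stand_top between 0.037 and 0.047 m or z of stick1_mid in the frame of stand_top between 0.071 and 0.081 m))) and (height (world z) of stick2_mid below 0.03 m or ((x of stick2_mid in the frame of stand_top between -0.088 and -0.052 m or x of stick2_mid in the frame of stand_top between 0.052 and 0.088 m) and y of stick2_mid in the frame of stand_top between -0.02 and 0.02 m and angle between the x axis of stick2_mid and the y axis of stand_top, either way round below 0.25 rad and (z of stick2_mid in the frame of stand_top between 0.003 and 0.013 m or z of stick2_mid in the frame of stand_top between 0.037 and 0.047 m or z of stick2_mid in the frame of stand_top between 0.071 and 0.081 m))) and (height (world z) of stick3_mid below 0.03 m or ((x of stick3_mid in the frame of stand_top between -0.088 and -0.052 m or x of stick3_mid in the frame of stand_top between 0.052 and 0.088 m) and y of stick3_mid in the frame of stand_top between -0.02 and 0.02 m and angle between the x axis of stick3_mid and the y axis of stand_top, either way round below 0.25 rad and (z of stick3_mid in the frame of stand_top between 0.003 and 0.013 m or z of stick3_mid in the frame of stand_top between 0.037 and 0.047 m or z of stick3_mid in the frame of stand_top between 0.071 and 0.081 m))) and (height (world z) of stick4_mid below 0.03 m or ((x of stick4_mid in the frame of stand_top between -0.088 and -0.052 m or x of stick4_mid in the frame of stand_top between 0.052 and 0.088 m) and y of stick4_mid in the frame of stand_top between -0.02 and 0.02 m and angle between the x axis of stick4_mid and the y axis of stand_top, either way round below 0.25 rad and (z of stick4_mid in the frame of stand_top between 0.003 and 0.013 m or z of stick4_mid in the frame of stand_top between 0.037 and 0.047 m or z of stick4_mid in the frame of stand_top between 0.071 and 0.081 m))) and (height (world z) of stick5_mid below 0.03 m or ((x of stick5_mid in the frame of stand_top between -0.088 and -0.052 m or x of stick5_mid in the frame of stand_top between 0.052 and 0.088 m) and y of stick5_mid in the frame of stand_top between -0.02 and 0.02 m and angle between the x axis of stick5_mid and the y axis of stand_top, either way round below 0.25 rad and (z of stick5_mid in the frame of stand_top between 0.003 and 0.013 m or z of stick5_mid in the frame of stand_top between 0.037 and 0.047 m or z of stick5_mid in the frame of stand_top between 0.071 and 0.081 m))) and (height (world z) of stick6_mid below 0.03 m or ((x of stick6_mid in the frame of stand_top between -0.088 and -0.052 m or x of stick6_mid in the frame of stand_top between 0.052 and 0.088 m) and y of stick6_mid in the frame of stand_top between -0.02 and 0.02 m and angle between the x axis of stick6_mid and the y axis of stand_top, either way round below 0.25 rad and (z of stick6_mid in the frame of stand_top between 0.003 and 0.013 m or z of stick6_mid in the frame of stand_top between 0.037 and 0.047 m or z of stick6_mid in the frame of stand_top between 0.071 and 0.081 m))) and linear speed of each of board1, board2, board3 below 0.02 m/s), for 0.3 s.
2. the key is fully in the fan switch (distance between key_collar and slot below 0.005 m and angle between key_grip's own z axis and vertical below 0.15 rad), for 0.1 s.
3. the key has turned the switch clockwise to its stop (value of joint cyl above 1.08 rad), for 0.1 s.
At the end, for the whole second after the job is handed in: Boards level (0.04 rad) at layer height (5 mm), within 20 mm (x), 18 mm (y), 0.13 rad of the base board, at rest; sticks on the bench, or crosswise (0.25 rad) within 18 mm of a bearer line, 20 mm of the middle; key collar within 5 mm of the slot mouth; cylinder past 1.08 rad (all of step 1 and all of step 2 and value of joint cyl above 1.08 rad); the robot touches nothing.
It fails at once if another thing on the bench is knocked over or shoved away (angle between glue's own z axis and vertical above 0.6 rad or distance of any of glue, sanding_block, tape from where it was at the start of the episode above 0.08 m).
Of board1, board2, board3 only 2 to 3 are there at a start; the rules pass over those that are not, and their reading is None.
At some moment in a run one of board1, board2, board3 may be knocked a few centimetres aside while the robot is not near it.
It also fails if it takes over 210 s, if anything falls off the work surface, if the arm or the gripper's body presses on something with over 40 N, if the wrist force passes 120 N, or if a joint passes its speed limit or range.

## Robot

A 6-joint arm with a two-finger parallel gripper is mounted at the origin on the work surface. World frame = base frame: x ahead of the robot, y to its left, z up, the work surface at z = 0. Lengths are in m, angles in rad, forces in N, time in s.
With the tool pointing down it reaches from about 0.275 to 1 m from the base axis. Payload 8.4 kg.
Tool frame: the origin (TCP) lies midway between the tips of the shut fingers; the grasp point (between the pads) lies 19 mm behind it (r.grasp_offset is the distance from the TCP to the grasp point, in m); y points along the fingers, x is the direction in which the jaws open and shut, and the axes are right-handed (so a half turn about y gives the same grasp; the last joint's range is limited). The gripper opens to 85 mm and grips with 20 to 120 N. Pads are 22 mm wide; open, the fingers measure 114 mm over their backs; the gripper's body (76 mm by 85 mm) begins 54 mm behind the grasp point. The pads swing forward as they close: fully open they stand 13 mm farther back than shut.
Start: joints at [1.336, 0.353, 1.633, -0, 1.155, -0.002], TCP at [0.144, 0.608, 0.231] pointing down, gripper open.
Joint ranges: [-2.63, 2.63], [-0.92, 2.1], [0.06, 2.66], [-1.3, 4.44], [0, 2.69], [-3.02, 3.02]. Speed limits (rad/s): [2.22, 2.22, 2.79, 3.14, 3.14, 3.14].

## Interface

Orientations are given as a rotation vector (axis times angle).
In Python, from workcell import r, viewer gives the robot as it stands.
- The arm moves only by the tool send_rows, never from a script. Its argument "deltas" is a list of rows, each an object with "travel": the shift along the tool's x, y, z in mm, a list of three; "spin": the turn about the tool's y in rad. In form: [{"travel": [x, y, z], "spin": spin}, ...]. A call has 1 to 8 rows; each row is the pose to reach, as a shift and turn from the pose commanded when the call began, along the tool's axes at that moment; what a row does not reach only later rows make up. A row lasts 1/8 s, in which the tool goes at most 62.5 mm and 10.7 degrees, less where a joint would pass 70% of its speed; a pose out of reach is approached as far as the arm can. A call with a gripper value outside its range is refused whole. "fingers" is the gripper command: -1 is fully open, 1 is shut, values between are in proportion, set as the call begins (left out, the last holds). The fingers move at their own pace and stop on an object; "grip_force" is the grip in N (left out, the last holds). Time passes only in rows, so rows that repeat a pose let the fingers close. It gives the time, the measured TCP pose, the force and the opening at its end, in the units of the state.
- r.observe(): the state, without advancing time (a new reading comes with each control period).
- viewer.capture(name): name is "scene" or "top" or "wrist"; returns a dict with "frame" (420x560x3 uint8, red, green, blue), "K" (3x3 intrinsics, pixels), "world_from_camera" (4x4, takes a point from camera to world coordinates); the wrist camera has in their place "mount" (4x4, takes a point from camera to tool coordinates, whose origin is the TCP and whose axes are the tool frame's). Camera axes: x right, y down, z forward; pixel columns grow to the right and rows downward; lengths in m; the calibration is good to about 2 mm. A picture is of the moment at which its call begins: read the wrist's pose just before it. There is no depth.
- r.hand_in(): hands the job in, once; it reports no verdict.
The state is a dict: "time_s": time; "q": joint angles; "qd": joint speeds; "tau": joint torques, N m; "position": TCP position; "tool_rot": TCP orientation; "force": force on the tool from outside, world axes, zero at the start; "moment": the same for the moment, N m; "finger_gap": finger opening in m.
Only numpy, scipy, OpenCV 4.12 (cv2) and the standard library are available. Lean on these libraries where they do the work, as an engineer would, in place of code of your own. Each camera call takes 0.05 s, during which the arm holds its last target.

## Working session

There is one attempt and no reset: what is moved stays moved. The work goes in short steps, Python scripts to look and compute and a tool call to move; the robot and the scene stay as the last step left them, time stands still between calls to the robot, and variables do not carry over. Pictures are saved under pics/ and viewed, and the job is handed in when it is done.

Besides the shell and the picture viewer there is one more tool, called after "Call:" as name([rows], argument=value, ...), one row to a line, values as JSON. send_rows: Moves the arm, as the interface text tells. Its arguments: {"type":"object","properties":{"deltas":{"type":"array"},"fingers":{"type":"number"},"grip_force":{"type":"number"}},"required":["deltas"]}

```bash
mkdir -p pics; ls; python3 - <<'E'
from workcell import r, viewer
import cv2, numpy as np
print(r.observe())
print(r.grasp_offset)
for n in ["scene","top","wrist"]:
    c=viewer.capture(n); cv2.imwrite(f"pics/{n}0.png",c["frame"][:,:,::-1])
    np.set_printoptions(precision=4,suppress=True)
    print(n,c["K"].tolist()); print(c.get("world_from_camera",c.get("mount")))
E
```

```text
pics
{'time_s': 0.0, 'q': array([ 1.33559312e+00,  3.53665826e-01,  1.63413167e+00, -2.18073887e-05,
        1.15518547e+00, -2.38939845e-03]), 'qd': array([-2.50909714e-03,  4.49345843e-06,  9.06960404e-04,  1.06073090e-04,
        6.27659169e-04,  1.16474080e-03]), 'tau': array([-5.13411269e-04, -6.05244684e+01, -3.42069697e+01, -7.66522317e-05,
        9.20607214e-03, -2.70079681e-05]), 'position': array([0.14408818, 0.6076802 , 0.23055169]), 'tool_rot': array([-1.31126852, -1.03523557,  1.03704046]), 'force': array([ 0.55637893, -0.3707845 ,  0.55467405]), 'moment': array([-0.05768922,  0.03308092,  0.06228011]), 'finger_gap': 0.08509659094311928}
0.0187
scene [[498.97430149156287, 0.0, 284.37383318895803], [0.0, 498.97430149156287, 208.38795680476852], [0.0, 0.0, 1.0]]
[[-0.677   0.5647 -0.472   1.1802]
 [ 0.736   0.5214 -0.4318  0.5591]
 [ 0.0022 -0.6397 -0.7686  1.0843]
 [ 0.      0.      0.      1.    ]]
top [[408.00865526485484, 0.0, 277.04995283775156], [0.0, 408.00865526485484, 210.82034422129703], [0.0, 0.0, 1.0]]
[[-0.0199 -0.999   0.0393  0.5344]
 [-0.9998  0.0203  0.0089 -0.0306]
 [-0.0097 -0.0391 -0.9992  1.0937]
 [ 0.      0.      0.      1.    ]]
wrist [[318.60319974618113, 0.0, 279.64319664454433], [0.0, 318.60319974618113, 207.0154252305908], [0.0, 0.0, 1.0]]
[[ 1.      0.0014 -0.0002 -0.0003]
 [ 0.0006 -0.2891  0.9573 -0.1428]
 [ 0.0013 -0.9573 -0.2891  0.0738]
 [ 0.      0.      0.      1.    ]]
```

View pics/scene0.png

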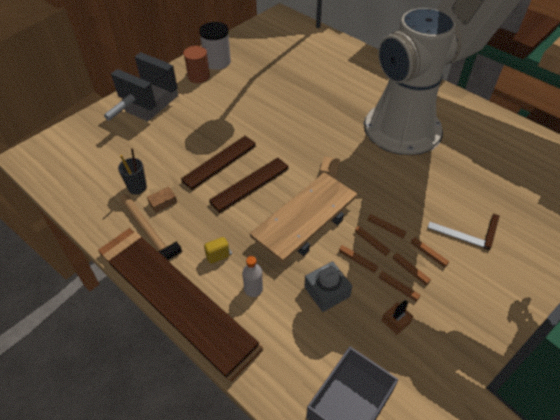

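View pics/top0.png

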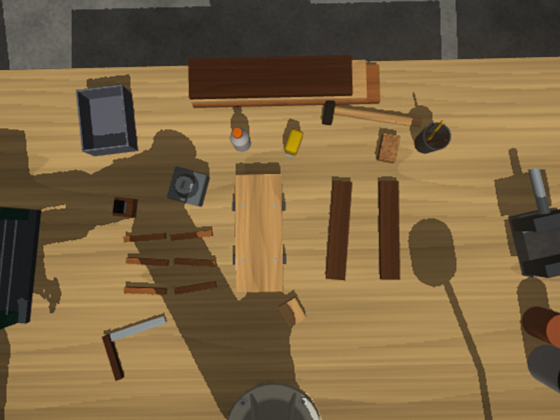

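View pics/wrist0.png

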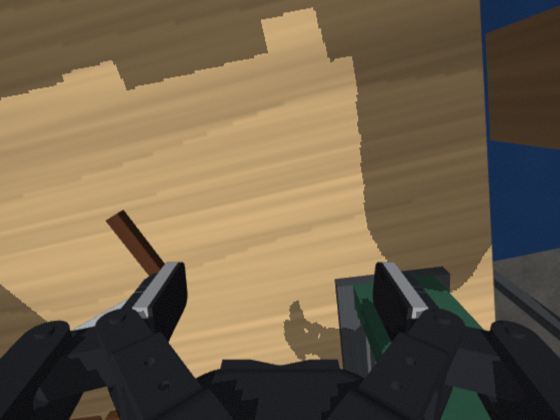

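```bash
cat > h.py <<'E'
import cv2, numpy as np
from workcell import r, viewer
from scipy.spatial.transform import Rotation as R
np.set_printoptions(precision=4,suppress=True)
def cap(n):
    if n=="wrist":
        s=r.observe(); c=viewer.capture(n)
        T=np.eye(4);T[:3,:3]=R.from_rotvec(s["tool_rot"]).as_matrix();T[:3,3]=s["position"]
        c["world_from_camera"]=T@c["mount"]
    else: c=viewer.capture(n)
    return c
def save(c,f,box=None,k=1):
    im=c["frame"][:,:,::-1]
    if box: u0,v0,u1,v1=box; im=im[v0:v1,u0:u1]
    cv2.imwrite(f,cv2.resize(im,None,fx=k,fy=k,interpolation=cv2.INTER_CUBIC))
def p2w(c,u,v,z):
    T=c["world_from_camera"];d=T[:3,:3]@np.linalg.solve(c["K"],[u,v,1]);o=T[:3,3]
    return o+d*(z-o[2])/d[2]
def w2p(c,p):
    q=np.linalg.inv(c["world_from_camera"])@np.append(p,1);q=c["K"]@q[:3];return q[:2]/q[2]
E
python3 - <<'E'
from h import *
c=cap("top");import pickle;pickle.dump(c,open("top0.pkl","wb"))
save(c,"pics/t_sticks.png",(110,190,230,300),6)
save(c,"pics/t_stand.png",(220,160,420,300),4)
s=cap("scene");pickle.dump(s,open("scene0.pkl","wb"))
save(s,"pics/s_stand.png",(300,200,460,330),5)
o=r.observe();print(R.from_rotvec(o["tool_rot"]).as_matrix())
E
```

```text
[[ 0.2307 -0.0002 -0.973 ]
 [ 0.973  -0.0006  0.2307]
 [-0.0006 -1.      0.    ]]
```

View pics/t_sticks.png

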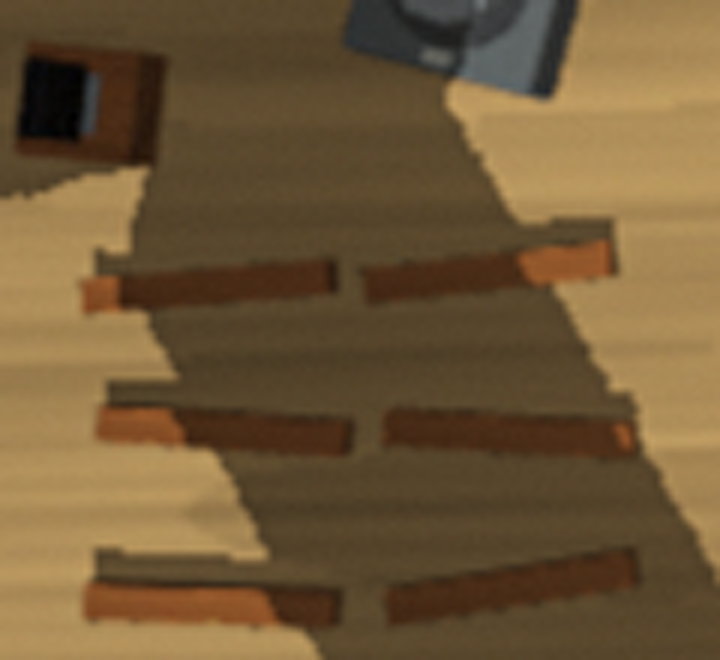

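View pics/t_stand.png

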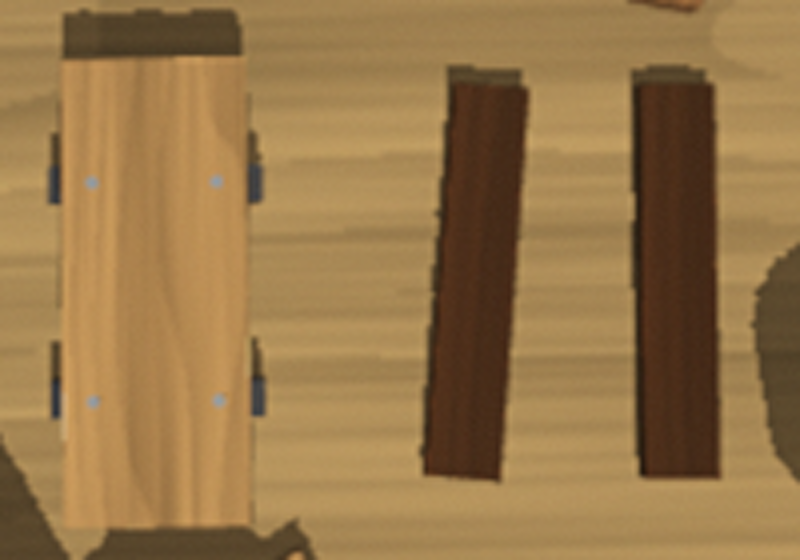

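View pics/s_stand.png

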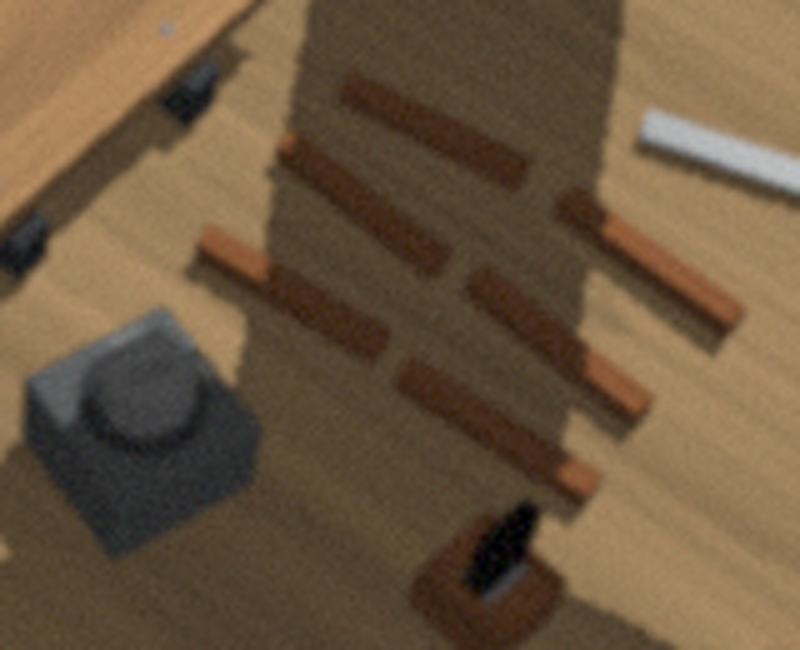

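```bash
cat > m.py <<'E'
from h import *
import pickle
c=pickle.load(open("top0.pkl","rb"))
def f(pts,o,k,z): return np.array([p2w(c,(u+.5)/k-.5+o[0],(v+.5)/k-.5+o[1],z)[:2] for u,v in pts])
def rep(n,p):
    m=p.mean(0); e=[np.linalg.norm(p[i]-p[(i+1)%4]) for i in range(4)]
    L=(p[1]+p[2]-p[0]-p[3]) ; W=(p[3]+p[2]-p[0]-p[1])
    print(n,"ctr",m,"sides",np.array(e),"dir01 deg",np.degrees(np.arctan2(L[1],L[0])),"dir03",np.degrees(np.arctan2(W[1],W[0])))
S=dict(A=[(365,268),(612,240),(617,275),(370,302)],B=[(83,280),(335,260),(335,292),(83,312)],C=[(388,410),(635,425),(633,457),(386,442)],D=[(97,405),(352,420),(350,455),(97,438)],E=[(388,590),(635,550),(640,585),(390,622)],F=[(85,582),(340,588),(340,625),(85,620)])
for n,p in S.items(): rep(n,f(p,(110,190),6,.016))
rep("B1",f([(450,82),(527,86),(500,480),(423,474)],(220,160),4,.018))
rep("B2",f([(640,83),(713,83),(720,477),(642,478)],(220,160),4,.018))
rep("stand",f([(62,57),(243,55),(252,527),(65,528)],(220,160),4,.05))
rep("screws",f([(91,183),(216,182),(219,400),(94,401)],(220,160),4,.05))
E
python3 m.py
```

```text
A ctr [0.518  0.2066] sides [0.1096 0.0156 0.1095 0.0151] dir01 deg -84.79355464220686 dir03 -172.40505025366195
B ctr [0.5139 0.3312] sides [0.1117 0.0141 0.1117 0.0141] dir01 deg -86.60624946702887 dir03 179.59023850153017
C ctr [0.4466 0.1988] sides [0.109  0.014  0.1089 0.014 ] dir01 deg -94.5454855747239 dir03 175.7134003514179
D ctr [0.4508 0.325 ] sides [0.1128 0.0153 0.1119 0.0145] dir01 deg -94.66972968378668 dir03 177.8777682398781
E ctr [0.3797 0.1984] sides [0.1098 0.0154 0.1108 0.014 ] dir01 deg -82.31661801826102 dir03 -174.68548380931094
F ctr [0.3748 0.3307] sides [0.1123 0.0161 0.1122 0.0166] dir01 deg -92.27776928362833 dir03 179.58863079367333
B1 ctr [ 0.5242 -0.1813] sides [0.0508 0.2594 0.0505 0.2583] dir01 deg -94.84817137514645 dir03 174.59635367266142
B2 ctr [ 0.5217 -0.3149] sides [0.048  0.2584 0.0509 0.2592] dir01 deg -90.75827251596432 dir03 178.89744741974224
stand ctr [0.5216 0.0272] sides [0.1164 0.3011 0.1189 0.3007] dir01 deg -90.6639866936418 dir03 179.69156820281307
screws ctr [0.5211 0.0275] sides [0.0801 0.1391 0.0797 0.1392] dir01 deg -90.67518858677266 dir03 179.75216556647476
```

```bash
cat >> h.py <<'E'
def plan(*wps,start=None):
    """wps: (x,y,z,theta_deg); prints travel/spin from the current pose (all relative to start)"""
    s=r.observe(); Rm=R.from_rotvec(s["tool_rot"]).as_matrix(); p0=s["position"]; t0=np.degrees(np.arctan2(Rm[1,0],Rm[0,0]))
    if start is not None:
        p0=np.array(start[:3]);t0=start[3]
    a=np.radians(t0);M=np.array([[np.cos(a),0,-np.sin(a)],[np.sin(a),0,np.cos(a)],[0,-1,0]])
    print("at",p0,t0,"t",s["time_s"],"gap",s["finger_gap"])
    for w in wps:
        d=M.T@(np.array(w[:3])-p0)*1000; print(np.round(d,1).tolist(),"spin",round(np.radians(-((w[3]-t0+180)%360-180)),4))
E
python3 -c "
from h import *
plan((.4466,.1988,.10,-4.6))"
```

```text
at [0.1441 0.6079 0.231 ] 76.66206425803954 t 0.25 gap 0.0854734566322319
[-328.3, 131.0, -388.7] spin 1.4183
```

Call:
send_rows([
  {"travel": [-328,131,-389],"spin": 1.418},
  {"travel": [-328,131,-389],"spin": 1.418},
  {"travel": [-328,131,-389],"spin": 1.418},
  {"travel": [-328,131,-389],"spin": 1.418},
  {"travel": [-328,131,-389],"spin": 1.418},
  {"travel": [-328,131,-389],"spin": 1.418},
  {"travel": [-328,131,-389],"spin": 1.418},
  {"travel": [-328,131,-389],"spin": 1.418},
], fingers=0.1, grip_force=40)

```text
time_s: 1.25
position: [0.4335, 0.2175, 0.1064]
tool_rot: [-1.569, 0.066, -0.067]
force: [0.9, 1.0, 0.1]
finger_gap: 0.0386
```

```bash
python3 -c "
from h import *
plan((.4466,.1988,.10,-4.6),(.4466,.1988,.04,-4.6))
c=cap('wrist');save(c,'pics/w1.png')
print(w2p(c,np.array([.4466,.1988,.016])))"
```

```text
at [0.4335 0.2175 0.1064] -4.844405060698227 t 1.25 gap 0.038562749452363265
[14.6, 6.4, -17.5] spin -0.0043
[14.6, 66.4, -17.5] spin -0.0043
[298.3341 231.8788]
```

View pics/w1.png

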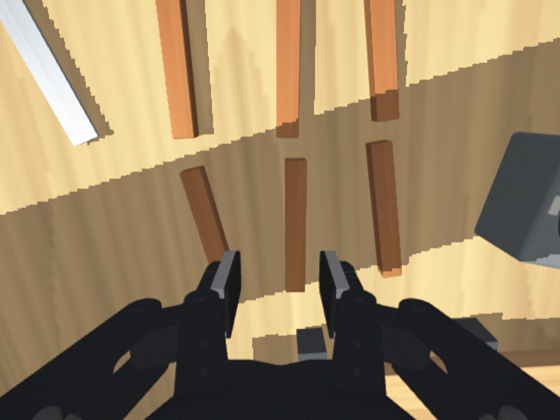

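```bash
python3 -c "
from h import *
c=cap('wrist')
for p in [(286,158),(306,158),(304,291),(286,291)]: print(p2w(c,*p,.016))
print(p2w(c,281,136,.016),p2w(c,299,136,.016))
print(p2w(c,192,171,.016))"
```

```text
[0.4443 0.2521 0.016 ]
[0.4587 0.2508 0.016 ]
[0.4499 0.1414 0.016 ]
[0.4351 0.1427 0.016 ]
[0.442 0.268 0.016] [0.4548 0.2669 0.016 ]
[0.3747 0.2487 0.016 ]
```

Call:
send_rows([
  {"travel": [15,40,-18],"spin": -0.004},
  {"travel": [15,80,-18],"spin": -0.004},
  {"travel": [15,103,-18],"spin": -0.004},
  {"travel": [15,103,-18],"spin": -0.004},
])

```text
time_s: 1.85
position: [0.4445, 0.1997, 0.0024]
tool_rot: [-1.571, 0.062, -0.057]
force: [-0.6, 0.4, 0.8]
finger_gap: 0.0384
```

Call:
send_rows([
  {"travel": [0,0,0],"spin": 0},
  {"travel": [0,0,0],"spin": 0},
  {"travel": [0,0,0],"spin": 0},
], fingers=1)

```text
time_s: 2.22
position: [0.4467, 0.2004, 0.0048]
tool_rot: [-1.569, 0.058, -0.061]
force: [-1.2, 1.0, 8.1]
finger_gap: 0.0147
```

```bash
python3 -c "
from h import *
plan((.447,.19,.16,-4.6),(.4513,.028,.16,-.6),(.4513,.028,.053,-.6))"
```

```text
at [0.4467 0.2004 0.0048] -4.344927828560413 t 2.225 gap 0.014693392172136702
[1.1, -155.2, -10.4] spin 0.0045
[17.7, -155.2, -171.6] spin -0.0654
[17.7, -48.2, -171.6] spin -0.0654
```

Call:
send_rows([
  {"travel": [0,-60,0],"spin": 0},
  {"travel": [0,-110,-20],"spin": 0},
  {"travel": [18,-115,-80],"spin": -0.06},
  {"travel": [18,-115,-140],"spin": -0.06},
  {"travel": [18,-115,-170],"spin": -0.06},
  {"travel": [18,-115,-170],"spin": -0.06},
  {"travel": [18,-65,-170],"spin": -0.06},
  {"travel": [18,-55,-170],"spin": -0.06},
])

```text
time_s: 3.22
position: [0.4492, 0.0295, 0.0571]
tool_rot: [-1.571, 0.015, -0.009]
force: [-0.8, -0.0, 0.2]
finger_gap: 0.0147
```

Call:
send_rows([
  {"travel": [0,0,0],"spin": 0},
  {"travel": [0,2,0],"spin": 0},
])

```text
time_s: 3.48
position: [0.4519, 0.0294, 0.0577]
tool_rot: [-1.571, 0.011, -0.013]
force: [-0.2, 0.2, 0.6]
finger_gap: 0.015
```

```bash
python3 -c "
from h import *
plan((.4513,.028,.053,-.6))
c=cap('wrist');save(c,'pics/w2.png')
for p in [(.4513,.028,.066),(.4513,.082,.066),(.5913,.0266,.05)]: print(w2p(c,np.array(p)))"
```

```text
at [0.4519 0.0294 0.0577] -0.8827269949138725 t 3.475 gap 0.014985556074359247
[-0.6, 4.7, -1.4] spin -0.0049
[278.7366 276.1743]
[276.8343 162.0819]
[547.7322 259.688 ]
```

View pics/w2.png

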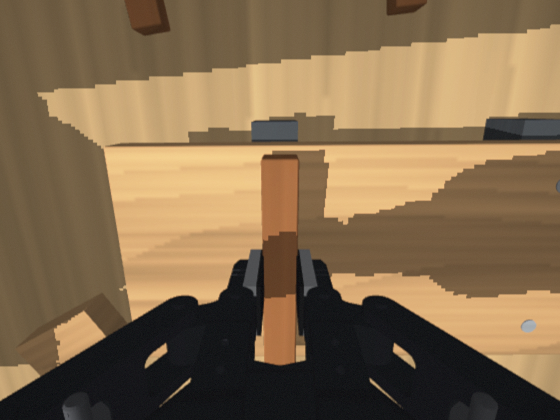

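Call:
send_rows([
  {"travel": [0,3,0],"spin": 0},
  {"travel": [0,3,0],"spin": 0},
])

```text
time_s: 3.78
position: [0.4517, 0.0292, 0.0547]
tool_rot: [-1.571, 0.011, -0.014]
force: [-1.9, -0.0, 12.6]
finger_gap: 0.0148
```

Call:
send_rows([
  {"travel": [0,0,0],"spin": 0},
  {"travel": [0,0,0],"spin": 0},
  {"travel": [0,-60,0],"spin": 0},
  {"travel": [0,-80,0],"spin": 0},
], fingers=0.1)

```text
time_s: 4.28
position: [0.4522, 0.0291, 0.1359]
tool_rot: [-1.571, 0.01, -0.015]
force: [0.2, -0.3, -0.4]
finger_gap: 0.0385
```

```bash
python3 -c "
from h import *
plan((.447,.1,.14,7.7),(.3797,.197,.10,7.7),(.3797,.197,.006,7.7))
c=cap('wrist');save(c,'pics/w3.png')
for p in [(.4513,.028,.066),(.4513,.082,.066),(.5913,.0266,.05)]: print(w2p(c,np.array(p)))"
```

```text
at [0.4522 0.0291 0.1359] -0.9171850668228629 t 4.275 gap 0.038484442138658356
[-6.3, -4.1, 70.8] spin -0.1504
[-75.1, 35.9, 166.7] spin -0.1504
[-75.1, 129.9, 166.7] spin -0.1504
[278.3933 220.7181]
[277.0945 143.175 ]
[463.7362 212.7315]
```

View pics/w3.png

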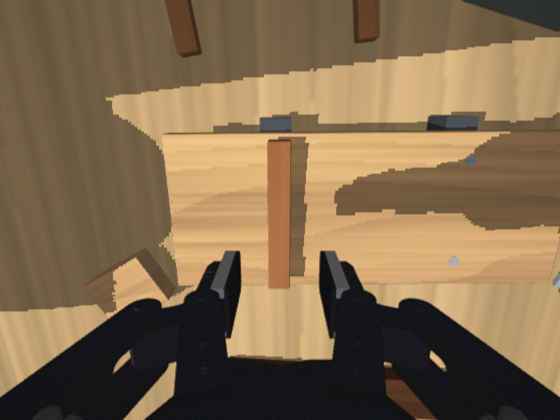

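Call:
send_rows([
  {"travel": [-25,0,55],"spin": -0.15},
  {"travel": [-50,10,110],"spin": -0.15},
  {"travel": [-75,36,166],"spin": -0.15},
  {"travel": [-75,60,166],"spin": -0.15},
  {"travel": [-75,100,166],"spin": -0.15},
  {"travel": [-75,129,166],"spin": -0.15},
  {"travel": [-75,129,166],"spin": -0.15},
])

```text
time_s: 5.2
position: [0.3768, 0.1953, 0.0029]
tool_rot: [-1.57, -0.102, 0.109]
force: [-0.7, 0.3, -0.6]
finger_gap: 0.0382
```

Call:
send_rows([
  {"travel": [0,0,0],"spin": 0},
  {"travel": [0,0,0],"spin": 0},
  {"travel": [0,0,0],"spin": 0},
], fingers=1)

```text
time_s: 5.58
position: [0.3793, 0.1965, 0.0055]
tool_rot: [-1.567, -0.107, 0.104]
force: [-0.7, -1.1, 6.4]
finger_gap: 0.0146
```

```bash
python3 -c "
from h import *
plan((.5913,.028,.14,-.6),(.5913,.028,.06,-.6))"
```

```text
at [0.3793 0.1965 0.0055] 7.668541892753613 t 5.575 gap 0.014635494914408064
[187.6, -134.5, -195.3] spin 0.1443
[187.6, -54.5, -195.3] spin 0.1443
```

Call:
send_rows([
  {"travel": [0,-60,0],"spin": 0},
  {"travel": [20,-115,-20],"spin": 0.05},
  {"travel": [60,-125,-63],"spin": 0.144},
  {"travel": [102,-125,-106],"spin": 0.144},
  {"travel": [145,-125,-150],"spin": 0.144},
  {"travel": [188,-125,-195],"spin": 0.144},
  {"travel": [188,-90,-195],"spin": 0.144},
  {"travel": [188,-60,-195],"spin": 0.144},
])

```text
time_s: 6.58
position: [0.5915, 0.0271, 0.0642]
tool_rot: [-1.571, 0.008, -0.01]
force: [0.2, 0.2, -1.0]
finger_gap: 0.0147
```

Call:
send_rows([
  {"travel": [0,4,0],"spin": 0},
  {"travel": [0,8,0],"spin": 0},
  {"travel": [0,9,0],"spin": 0},
  {"travel": [0,9,0],"spin": 0},
])

```text
time_s: 7.08
position: [0.5916, 0.0282, 0.0566]
tool_rot: [-1.571, 0.006, -0.009]
force: [0.8, -0.2, -1.4]
finger_gap: 0.0148
```

Call:
send_rows([
  {"travel": [0,0,0],"spin": 0},
  {"travel": [0,0,0],"spin": 0},
  {"travel": [0,-60,0],"spin": 0},
  {"travel": [0,-110,0],"spin": 0},
  {"travel": [0,-110,0],"spin": 0},
], fingers=0.1)

```text
time_s: 7.7
position: [0.5938, 0.0282, 0.17]
tool_rot: [-1.57, 0.002, -0.014]
force: [-0.9, 0.9, -1.5]
finger_gap: 0.0383
```

```bash
python3 -c "
from h import *
plan((.5242,-.1813,.12,84.9))
c=cap('wrist');save(c,'pics/w4.png')
for p in [(.4513,.028,.066),(.5913,.0266,.066)]: print(w2p(c,np.array(p)))"
```

```text
at [0.5938 0.0282 0.17  ] -0.5703280769639736 t 7.7 gap 0.03829416994805218
[-67.5, 50.0, -210.2] spin -1.4917
[102.1905 207.592 ]
[275.8212 207.4363]
```

View pics/w4.png

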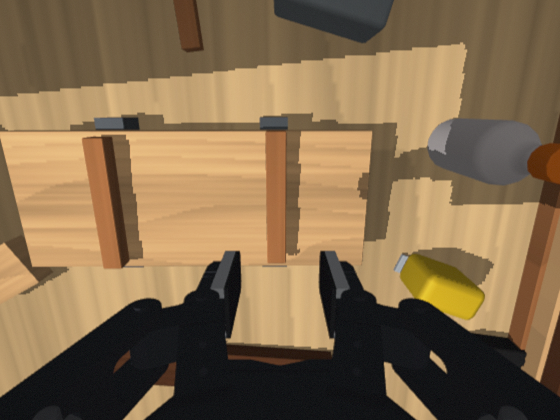

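```bash
python3 -c "
from h import *
c=cap('wrist')
for p in [(266,131),(285,131),(286,262),(267,263),(84,139),(109,137),(127,267),(103,268)]: print(p2w(c,*p,.066))
c=cap('top');save(c,'pics/t2.png',(220,160,420,300),4)
import pickle;pickle.dump(c,open('top0.pkl','wb'))"
```

```text
[0.5827 0.087  0.066 ]
[0.5969 0.0869 0.066 ]
[ 0.5974 -0.0211  0.066 ]
[ 0.5813 -0.0219  0.066 ]
[0.4459 0.0824 0.066 ]
[0.4649 0.0837 0.066 ]
[ 0.4624 -0.0243  0.066 ]
[ 0.442  -0.0251  0.066 ]
```

View pics/t2.png

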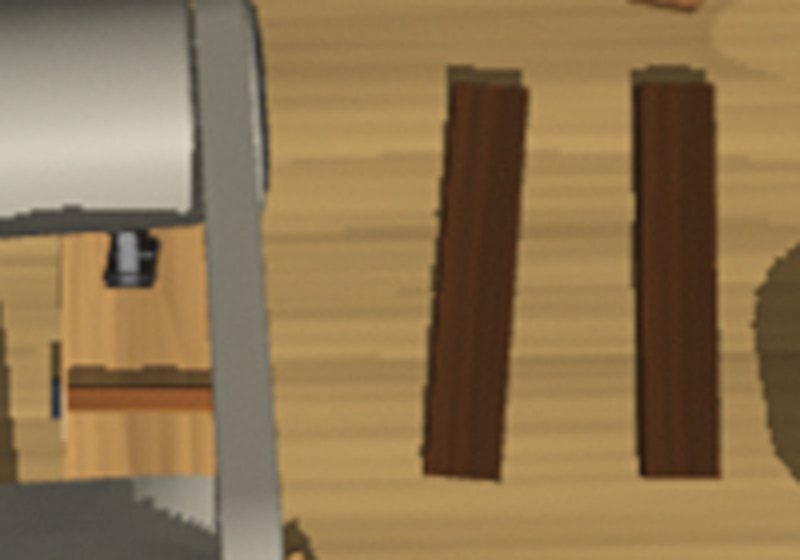

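Call:
send_rows([
  {"travel": [-20,0,-50],"spin": -1.492},
  {"travel": [-40,20,-110],"spin": -1.492},
  {"travel": [-67,50,-165],"spin": -1.492},
  {"travel": [-67,50,-210],"spin": -1.492},
  {"travel": [-67,50,-210],"spin": -1.492},
  {"travel": [-67,50,-210],"spin": -1.492},
  {"travel": [-67,50,-210],"spin": -1.492},
  {"travel": [-67,50,-210],"spin": -1.492},
], fingers=-1)

```text
time_s: 8.85
position: [0.5206, -0.1809, 0.1138]
tool_rot: [-1.253, -1.131, 1.134]
force: [0.4, -0.3, 0.2]
finger_gap: 0.0853
```

```bash
python3 -c "
from h import *
plan((.5242,-.1813,.12,84.9),(.5242,-.1813,.006,84.9))
c=cap('wrist');save(c,'pics/w5.png')
for p in [(.5242,-.1813,.018)]: print(w2p(c,np.array(p)))"
```

```text
at [ 0.5206 -0.1809  0.1138] 84.09443013983281 t 8.85 gap 0.08525037736275952
[0.0, -6.2, -3.6] spin -0.0141
[0.0, 107.8, -3.6] spin -0.0141
[279.9579 213.9816]
```

View pics/w5.png

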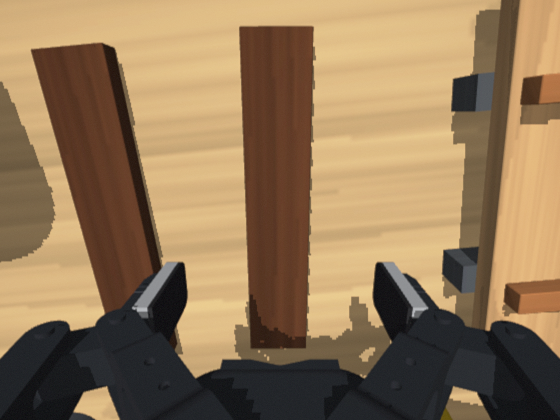

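Call:
send_rows([
  {"travel": [0,40,-3],"spin": -0.014},
  {"travel": [0,80,-3],"spin": -0.014},
  {"travel": [0,110,-3],"spin": -0.014},
  {"travel": [0,110,-3],"spin": -0.014},
])

```text
time_s: 9.4
position: [0.5221, -0.1806, 0.0027]
tool_rot: [-1.248, -1.133, 1.139]
force: [0.2, -0.6, 0.4]
finger_gap: 0.0852
```

Call:
send_rows([
  {"travel": [0,0,0],"spin": 0},
  {"travel": [0,0,0],"spin": 0},
  {"travel": [0,0,0],"spin": 0},
  {"travel": [0,0,0],"spin": 0},
], fingers=1, grip_force=60)

```text
time_s: 9.9
position: [0.5258, -0.182, 0.0073]
tool_rot: [-1.255, -1.14, 1.138]
force: [-1.2, -0.1, 6.0]
finger_gap: 0.0482
```

```bash
python3 -c "
from h import *
plan((.5213,.0273,.14,89.4),(.5213,.0273,.073,89.4))
print(r.observe()['force'])"
```

```text
at [ 0.5258 -0.182   0.0073] 84.52562020864755 t 9.9 gap 0.04816511830761672
[207.9, -132.7, 24.4] spin -0.0851
[207.9, -65.7, 24.4] spin -0.0851
[-1.2356 -0.0895  6.0437]
```

Call:
send_rows([
  {"travel": [0,-50,0],"spin": 0},
  {"travel": [0,-105,0],"spin": 0},
  {"travel": [45,-130,5],"spin": -0.04},
  {"travel": [100,-130,11],"spin": -0.085},
  {"travel": [155,-130,18],"spin": -0.085},
  {"travel": [208,-130,23],"spin": -0.085},
  {"travel": [208,-110,23],"spin": -0.085},
  {"travel": [208,-90,23],"spin": -0.085},
])

```text
time_s: 10.9
position: [0.5221, 0.0287, 0.0964]
tool_rot: [-1.215, -1.205, 1.202]
force: [0.6, 0.0, -2.2]
finger_gap: 0.0474
```

Call:
send_rows([
  {"travel": [0,10,0],"spin": 0},
  {"travel": [0,15,0],"spin": 0},
  {"travel": [0,15,0],"spin": 0},
])

```text
time_s: 11.28
position: [0.5218, 0.0275, 0.0809]
tool_rot: [-1.214, -1.202, 1.201]
force: [0.2, 0.5, -1.3]
finger_gap: 0.0481
```

```bash
python3 -c "
from h import *
plan((.5213,.0273,.073,89.4))
c=cap('wrist');save(c,'pics/w6.png')
c=cap('scene');save(c,'pics/s6.png',(230,160,380,270),5)
for p in [(.3913,.028,.09),(.4513,.083,.066)]: print(w2p(c,np.array(p)))"
```

```text
at [0.5218 0.0275 0.0809] 89.39615411664552 t 11.275 gap 0.04806996992392385
[-0.2, 7.9, 0.5] spin -0.0001
[335.8798 176.8144]
[337.106  205.1976]
```

View pics/w6.png

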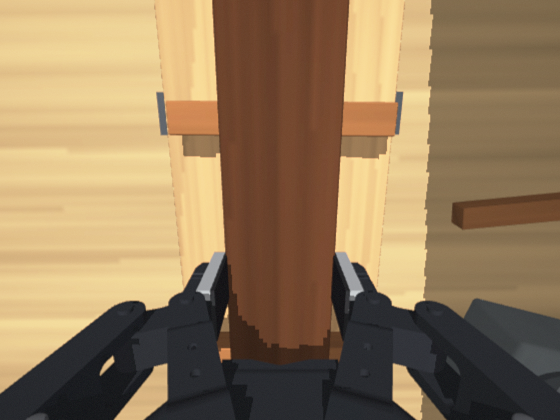

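View pics/s6.png

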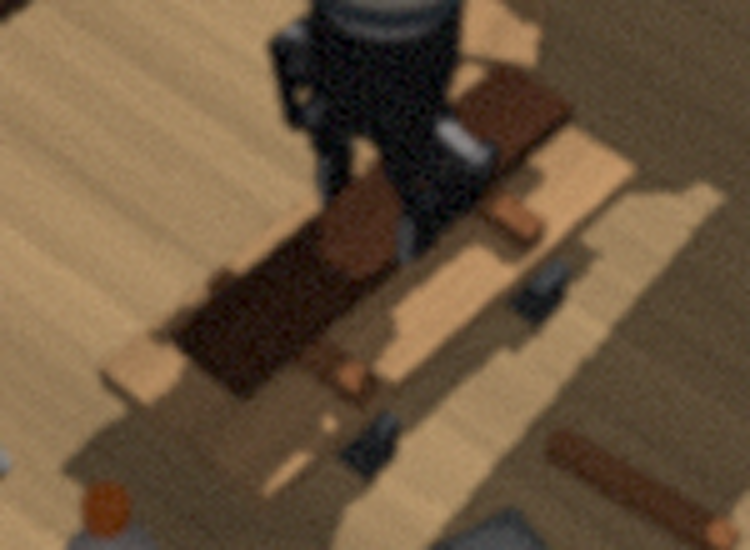

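Call:
send_rows([
  {"travel": [0,4,0],"spin": 0},
  {"travel": [0,7,0],"spin": 0},
  {"travel": [0,8,0],"spin": 0},
])

```text
time_s: 11.75
position: [0.5218, 0.0276, 0.0732]
tool_rot: [-1.214, -1.202, 1.202]
force: [-6.1, -0.7, 19.6]
finger_gap: 0.0483
```

Call:
send_rows([
  {"travel": [0,0,0],"spin": 0},
  {"travel": [0,0,0],"spin": 0},
  {"travel": [0,-50,0],"spin": 0},
  {"travel": [0,-110,0],"spin": 0},
  {"travel": [0,-110,0],"spin": 0},
], fingers=-0.6)

```text
time_s: 12.38
position: [0.5247, 0.0278, 0.1871]
tool_rot: [-1.22, -1.208, 1.198]
force: [0.7, 1.0, 0.1]
finger_gap: 0.0682
```

```bash
python3 -c "
from h import *
plan((.4508,.325,.14,-4.7))
c=cap('wrist');save(c,'pics/w7.png')
for p in [(.3913,.028,.084),(.5213,.028,.084)]: print(w2p(c,np.array(p)))"
```

```text
at [0.5247 0.0278 0.1871] 89.4280513183341 t 12.375 gap 0.06816934248744903
[296.4, 47.1, 76.9] spin 1.6428
[278.5697  18.192 ]
[280.1358 201.4717]
```

View pics/w7.png

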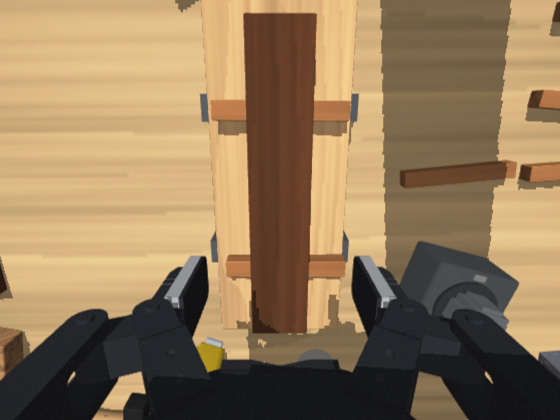

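Call:
send_rows([
  {"travel": [37,0,10],"spin": 1.643},
  {"travel": [75,0,20],"spin": 1.643},
  {"travel": [112,5,30],"spin": 1.643},
  {"travel": [150,15,40],"spin": 1.643},
  {"travel": [185,25,50],"spin": 1.643},
  {"travel": [222,35,60],"spin": 1.643},
  {"travel": [260,45,70],"spin": 1.643},
  {"travel": [296,47,77],"spin": 1.643},
], fingers=0.1)

```text
time_s: 13.42
position: [0.4458, 0.3247, 0.1331]
tool_rot: [-1.573, -0.041, 0.046]
force: [0.1, 0.2, 0.5]
finger_gap: 0.0382
```

Call:
send_rows([
  {"travel": [0,0,0],"spin": 0.15},
  {"travel": [0,0,0],"spin": 0.15},
])

```text
time_s: 13.68
position: [0.4466, 0.3241, 0.134]
tool_rot: [-1.572, 0.07, -0.067]
force: [-0.9, -0.3, -0.6]
finger_gap: 0.0382
```

```bash
python3 -c "
from h import *
plan((.4508,.325,.14,-4.7),(.4508,.325,.006,-4.7))
c=cap('wrist');save(c,'pics/w8.png')
for p in [(.4508,.325,.016)]: print(w2p(c,np.array(p)))"
```

```text
at [0.4466 0.3241 0.134 ] -5.005215755932414 t 13.675 gap 0.0382313869505429
[4.2, -6.0, 1.3] spin -0.0053
[4.2, 128.0, 1.3] spin -0.0053
[284.9947 199.0813]
```

View pics/w8.png

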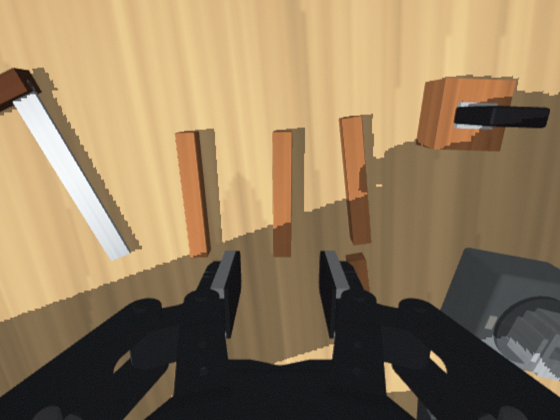

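Call:
send_rows([
  {"travel": [3,50,3],"spin": -0.005},
  {"travel": [3,100,3],"spin": -0.005},
  {"travel": [3,129,3],"spin": -0.005},
  {"travel": [3,129,3],"spin": -0.005},
])

```text
time_s: 14.22
position: [0.4493, 0.3253, 0.0043]
tool_rot: [-1.573, 0.068, -0.062]
force: [-0.2, -1.0, 0.2]
finger_gap: 0.0385
```

Call:
send_rows([
  {"travel": [0,0,0],"spin": 0},
  {"travel": [0,0,0],"spin": 0},
  {"travel": [0,0,0],"spin": 0},
], fingers=1, grip_force=40)

```text
time_s: 14.6
position: [0.4517, 0.3276, 0.0079]
tool_rot: [-1.568, 0.064, -0.067]
force: [-0.9, -0.8, 6.3]
finger_gap: 0.0146
```

```bash
python3 -c "
from h import *
plan((.4513,.028,.18,-.6),(.4513,.028,.095,-.6))"
```

```text
at [0.4517 0.3276 0.0079] -4.8074349401929135 t 14.6 gap 0.014625527060374994
[24.7, -172.1, -298.6] spin -0.0734
[24.7, -87.1, -298.6] spin -0.0734
```

Call:
send_rows([
  {"travel": [0,-60,0],"spin": 0},
  {"travel": [2,-120,-20],"spin": 0},
  {"travel": [6,-150,-75],"spin": -0.03},
  {"travel": [11,-150,-130],"spin": -0.073},
  {"travel": [15,-150,-185],"spin": -0.073},
  {"travel": [20,-150,-240],"spin": -0.073},
  {"travel": [25,-150,-298],"spin": -0.073},
  {"travel": [25,-125,-298],"spin": -0.073},
])

```text
time_s: 15.6
position: [0.4522, 0.0248, 0.1333]
tool_rot: [-1.571, 0.008, -0.016]
force: [0.1, 0.7, 0.2]
finger_gap: 0.0148
```

Call:
send_rows([
  {"travel": [0,20,0],"spin": 0},
  {"travel": [0,33,0],"spin": 0},
  {"travel": [0,33,0],"spin": 0},
])

```text
time_s: 15.98
position: [0.4503, 0.0282, 0.0983]
tool_rot: [-1.571, 0.009, -0.008]
force: [-1.2, -0.7, -0.3]
finger_gap: 0.0147
```

```bash
python3 -c "
from h import *
plan((.4513,.028,.0919,-.6))
c=cap('wrist');save(c,'pics/w9.png')"
```

```text
at [0.4503 0.0282 0.0983] -0.6199343697879565 t 15.975 gap 0.014746559814873014
[1.0, 6.4, -0.2] spin -0.0003
```

View pics/w9.png

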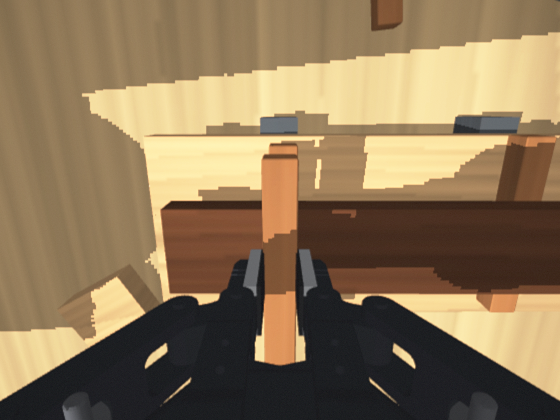

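Held stick sits over the lower one (cols 263–298), well centred. Lower and release.

Call:
send_rows([
  {"travel": [1,3,0],"spin": 0},
  {"travel": [1,6,0],"spin": 0},
  {"travel": [1,6,0],"spin": 0},
])

```text
time_s: 16.4
position: [0.4517, 0.0282, 0.0926]
tool_rot: [-1.571, 0.009, -0.009]
force: [-0.2, 0.8, -1.0]
finger_gap: 0.0148
```

Call:
send_rows([
  {"travel": [0,0,0],"spin": 0},
  {"travel": [0,0,0],"spin": 0},
  {"travel": [0,-60,0],"spin": 0},
  {"travel": [0,-80,0],"spin": 0},
  {"travel": [0,-80,0],"spin": 0},
], fingers=0.1)

```text
time_s: 17.02
position: [0.4529, 0.0281, 0.1741]
tool_rot: [-1.571, 0.006, -0.012]
force: [-0.2, 1.0, 0.0]
finger_gap: 0.0387
```

```bash
python3 -c "
from h import *
plan((.3748,.3307,.10,-2.3))
c=cap('wrist');save(c,'pics/w10.png')"
```

```text
at [0.4529 0.0281 0.1741] -0.6445555209587214 t 17.025 gap 0.03872529874725267
[-81.5, 74.1, 301.7] spin 0.0289
```

View pics/w10.png

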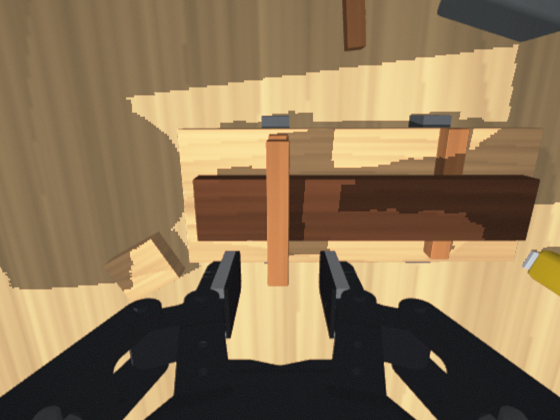

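Call:
send_rows([
  {"travel": [-10,0,50],"spin": 0.029},
  {"travel": [-24,5,105],"spin": 0.029},
  {"travel": [-40,20,160],"spin": 0.029},
  {"travel": [-55,40,210],"spin": 0.029},
  {"travel": [-70,60,260],"spin": 0.029},
  {"travel": [-81,74,302],"spin": 0.029},
  {"travel": [-81,74,302],"spin": 0.029},
  {"travel": [-81,74,302],"spin": 0.029},
])

```text
time_s: 18.08
position: [0.3734, 0.3301, 0.0975]
tool_rot: [-1.572, 0.032, -0.03]
force: [0.7, -0.8, 0.1]
finger_gap: 0.0381
```

```bash
python3 -c "
from h import *
plan((.3748,.3307,.006,-2.3))
c=cap('wrist');save(c,'pics/w11.png')
print(w2p(c,np.array([.3748,.3307,.016])))"
```

```text
at [0.3734 0.3301 0.0975] -2.259345775372348 t 18.075 gap 0.03805949904051498
[1.4, 91.5, 0.6] spin 0.0007
[281.9398 213.1133]
```

View pics/w11.png

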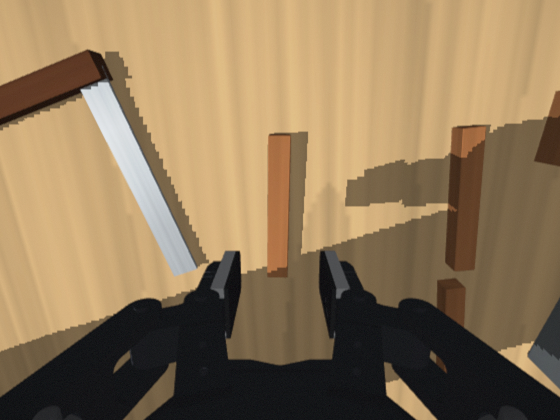

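Call:
send_rows([
  {"travel": [0,50,3],"spin": 0},
  {"travel": [0,92,3],"spin": 0},
  {"travel": [0,92,3],"spin": 0},
  {"travel": [0,92,3],"spin": 0},
])

```text
time_s: 18.62
position: [0.3751, 0.3338, 0.0078]
tool_rot: [-1.57, 0.032, -0.033]
force: [-0.4, -0.4, 0.4]
finger_gap: 0.0385
```

Call:
send_rows([
  {"travel": [0,0,0],"spin": 0},
  {"travel": [0,0,0],"spin": 0},
  {"travel": [0,0,0],"spin": 0},
], fingers=1)

```text
time_s: 19.0
position: [0.3753, 0.3346, 0.0085]
tool_rot: [-1.569, 0.03, -0.033]
force: [-0.1, -2.6, 9.0]
finger_gap: 0.0147
```

```bash
python3 -c "
from h import *
plan((.5903,.030,.18,-.6),(.5903,.030,.095,-.6))"
```

```text
at [0.3753 0.3346 0.0085] -2.298915677626253 t 19.0 gap 0.014652353666721862
[227.0, -171.5, -295.8] spin -0.0297
[227.0, -86.5, -295.8] spin -0.0297
```

Call:
send_rows([
  {"travel": [0,-60,0],"spin": 0},
  {"travel": [20,-110,-20],"spin": 0},
  {"travel": [55,-150,-55],"spin": -0.03},
  {"travel": [95,-160,-100],"spin": -0.03},
  {"travel": [132,-160,-150],"spin": -0.03},
  {"travel": [165,-160,-200],"spin": -0.03},
  {"travel": [196,-160,-250],"spin": -0.03},
  {"travel": [227,-150,-296],"spin": -0.03},
])

```text
time_s: 20.0
position: [0.5908, 0.0271, 0.1587]
tool_rot: [-1.571, 0.005, -0.011]
force: [0.9, 1.5, 0.1]
finger_gap: 0.0144
```

Call:
send_rows([
  {"travel": [0,30,0],"spin": 0},
  {"travel": [0,50,0],"spin": 0},
  {"travel": [0,58,0],"spin": 0},
  {"travel": [0,58,0],"spin": 0},
])

```text
time_s: 20.5
position: [0.5892, 0.0292, 0.0991]
tool_rot: [-1.571, 0.008, -0.008]
force: [-0.2, -0.1, 0.0]
finger_gap: 0.0146
```

```bash
python3 -c "
from h import *
plan((.5903,.03,.0925,-.6))
c=cap('wrist');save(c,'pics/w12.png')"
```

```text
at [0.5892 0.0292 0.0991] -0.5710441915700015 t 20.5 gap 0.01459689245766292
[1.0, 6.6, 0.8] spin 0.0005
```

View pics/w12.png

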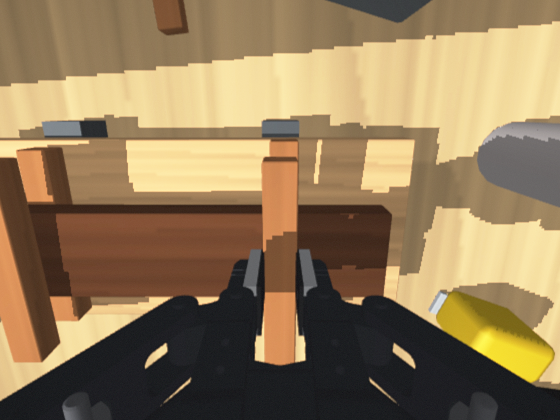

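Aligned over the lower stick. Lower, release, then look at board 2.

Call:
send_rows([
  {"travel": [1,3,0],"spin": 0},
  {"travel": [1,6,0],"spin": 0},
  {"travel": [1,6,0],"spin": 0},
])

```text
time_s: 20.92
position: [0.5902, 0.0291, 0.0926]
tool_rot: [-1.571, 0.008, -0.008]
force: [-0.9, 0.2, -0.5]
finger_gap: 0.0144
```

Call:
send_rows([
  {"travel": [0,0,0],"spin": 0},
  {"travel": [0,0,0],"spin": 0},
  {"travel": [0,-60,0],"spin": 0},
  {"travel": [0,-100,0],"spin": 0},
  {"travel": [0,-100,0],"spin": 0},
], fingers=0.1)

```text
time_s: 21.55
position: [0.5924, 0.0291, 0.1963]
tool_rot: [-1.57, 0.003, -0.013]
force: [0.5, 0.4, -1.2]
finger_gap: 0.0388
```

```bash
python3 -c "
from h import *
plan((.5217,-.2,.20,88.9),(.5217,-.3149,.12,88.9))
c=cap('wrist');save(c,'pics/w13.png')
c=cap('top');save(c,'pics/t3.png',(220,160,420,300),4)
import pickle;pickle.dump(c,open('top0.pkl','wb'))"
```

```text
at [0.5924 0.0291 0.1963] -0.5909440733344425 t 21.55 gap 0.03880346996735933
[-68.3, -3.7, -229.9] spin -1.5619
[-67.2, 76.3, -344.8] spin -1.5619
```

View pics/w13.png

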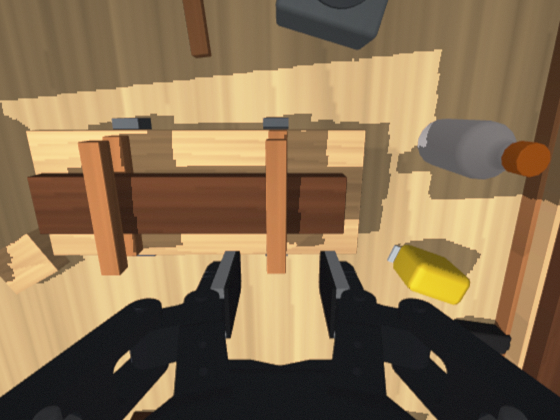

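View pics/t3.png

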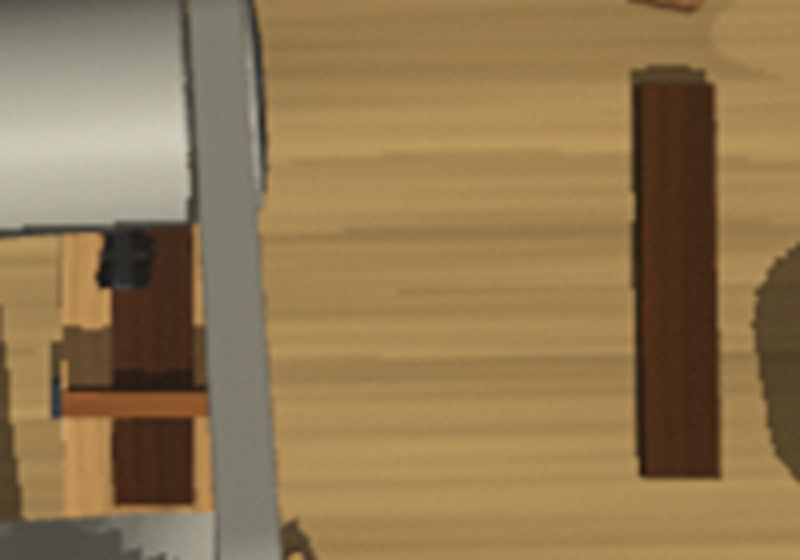

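Call:
send_rows([
  {"travel": [-9,0,-43],"spin": -1.562},
  {"travel": [-18,0,-86],"spin": -1.562},
  {"travel": [-27,0,-130],"spin": -1.562},
  {"travel": [-36,0,-172],"spin": -1.562},
  {"travel": [-45,10,-215],"spin": -1.562},
  {"travel": [-54,30,-258],"spin": -1.562},
  {"travel": [-62,50,-300],"spin": -1.562},
  {"travel": [-67,76,-345],"spin": -1.562},
], fingers=-1)

```text
time_s: 22.65
position: [0.5185, -0.3161, 0.1146]
tool_rot: [-1.242, -1.153, 1.154]
force: [1.4, -0.9, 0.3]
finger_gap: 0.0854
```

Call:
send_rows([
  {"travel": [0,0,0],"spin": -0.06},
  {"travel": [0,0,0],"spin": -0.06},
])

```text
time_s: 22.9
position: [0.5183, -0.315, 0.1146]
tool_rot: [-1.216, -1.191, 1.193]
force: [0.1, 0.4, 0.1]
finger_gap: 0.0853
```

```bash
python3 -c "
from h import *
plan((.5217,-.3149,.006,88.9))
c=cap('wrist');save(c,'pics/w14.png')
print(w2p(c,np.array((.5217,-.3149,.018))))"
```

```text
at [ 0.5183 -0.315   0.1146] 88.70145009383187 t 22.9 gap 0.08528706981246852
[0.2, 108.6, -3.4] spin -0.0035
[280.0521 213.3685]
```

View pics/w14.png

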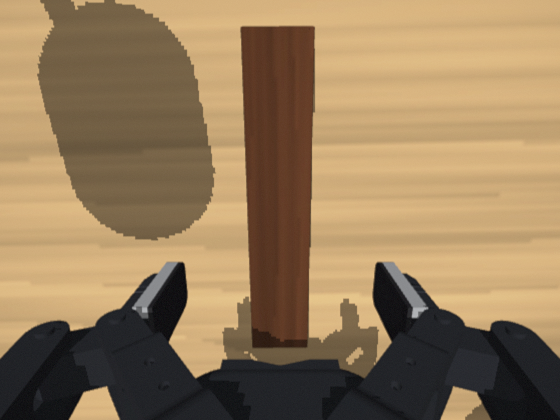

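Call:
send_rows([
  {"travel": [0,40,-2],"spin": -0.003},
  {"travel": [0,80,-2],"spin": -0.003},
  {"travel": [0,110,-2],"spin": -0.003},
  {"travel": [0,110,-2],"spin": -0.003},
])

```text
time_s: 23.45
position: [0.5201, -0.3135, 0.0046]
tool_rot: [-1.213, -1.194, 1.196]
force: [-0.1, -0.0, 0.5]
finger_gap: 0.0851
```

Call:
send_rows([
  {"travel": [0,0,0],"spin": 0},
  {"travel": [0,0,0],"spin": 0},
  {"travel": [0,0,0],"spin": 0},
  {"travel": [0,0,0],"spin": 0},
], fingers=1, grip_force=60)

```text
time_s: 23.95
position: [0.5228, -0.3158, 0.0087]
tool_rot: [-1.221, -1.197, 1.196]
force: [-0.4, 1.4, 7.0]
finger_gap: 0.0477
```

```bash
python3 -c "
from h import *
plan((.523,.0273,.17,89.4),(.523,.0273,.115,89.4))
print(r.observe()['force'])"
```

```text
at [ 0.5228 -0.3158  0.0087] 88.95695658245663 t 23.95 gap 0.04766425697947797
[343.0, -161.3, 6.0] spin -0.0077
[343.0, -106.3, 6.0] spin -0.0077
[-0.4427  1.4092  7.0165]
```

Call:
send_rows([
  {"travel": [0,-60,0],"spin": 0},
  {"travel": [20,-115,0],"spin": 0},
  {"travel": [60,-150,2],"spin": 0},
  {"travel": [115,-165,3],"spin": -0.008},
  {"travel": [172,-165,4],"spin": -0.008},
  {"travel": [230,-165,5],"spin": -0.008},
  {"travel": [287,-165,6],"spin": -0.008},
  {"travel": [343,-160,6],"spin": -0.008},
])

```text
time_s: 24.95
position: [0.5222, 0.0296, 0.1681]
tool_rot: [-1.216, -1.204, 1.2]
force: [0.7, 0.8, -1.5]
finger_gap: 0.0473
```

Call:
send_rows([
  {"travel": [0,25,0],"spin": 0},
  {"travel": [0,42,0],"spin": 0},
  {"travel": [0,48,0],"spin": 0},
  {"travel": [0,48,0],"spin": 0},
])

```text
time_s: 25.45
position: [0.5218, 0.0271, 0.1186]
tool_rot: [-1.214, -1.201, 1.201]
force: [0.1, 1.0, -0.2]
finger_gap: 0.0479
```

```bash
python3 -c "
from h import *
plan((.522,.0273,.1087,89.4))
c=cap('wrist');save(c,'pics/w15.png')
c=cap('scene');save(c,'pics/s15.png',(230,140,380,270),5)"
```

```text
at [0.5218 0.0271 0.1186] 89.35082278968278 t 25.45 gap 0.04785451913845897
[0.2, 9.9, -0.2] spin -0.0009
```

View pics/w15.png

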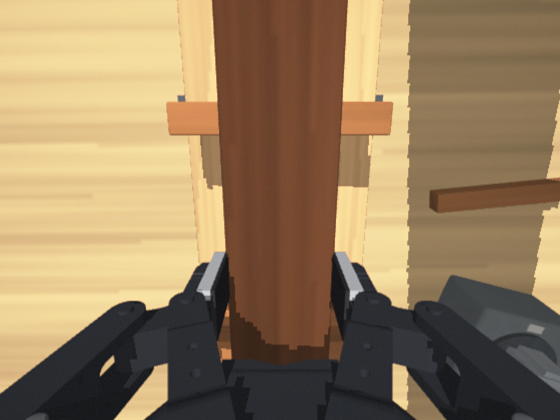

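View pics/s15.png

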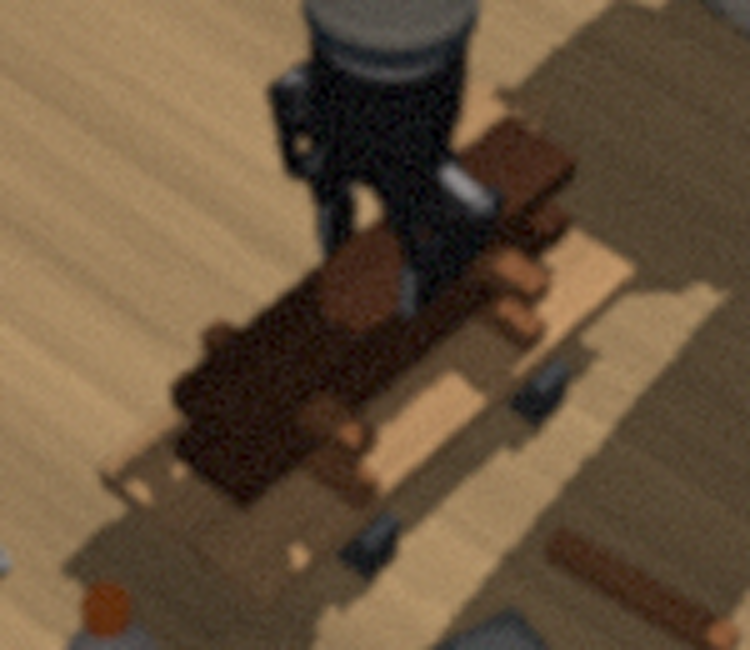

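Call:
send_rows([
  {"travel": [0,5,0],"spin": 0},
  {"travel": [0,8,0],"spin": 0},
  {"travel": [0,10,0],"spin": 0},
  {"travel": [0,10,0],"spin": 0},
])

```text
time_s: 26.05
position: [0.5218, 0.0277, 0.1087]
tool_rot: [-1.214, -1.202, 1.202]
force: [-1.4, -0.6, 1.6]
finger_gap: 0.0482
```

Call:
send_rows([
  {"travel": [0,0,0],"spin": 0},
  {"travel": [0,0,0],"spin": 0},
  {"travel": [0,-50,0],"spin": 0},
  {"travel": [0,-110,0],"spin": 0},
  {"travel": [0,-110,0],"spin": 0},
], fingers=-0.6)

```text
time_s: 26.68
position: [0.5249, 0.028, 0.2234]
tool_rot: [-1.22, -1.208, 1.197]
force: [-0.2, 0.3, -1.1]
finger_gap: 0.0681
```

```bash
python3 -c "
from h import *
plan((.5213,.0273,.22,89.4))
c=cap('wrist');save(c,'pics/w16.png')
c=cap('scene');save(c,'pics/s16.png',(230,140,430,340),4)
for p in [(.3913,.028,.118),(.5213,.028,.118)]: print(w2p(c,np.array(p)))"
```

```text
at [0.5249 0.028  0.2234] 89.4305190024572 t 26.675 gap 0.0680736792203904
[-0.7, 3.4, 3.6] spin 0.0005
[336.7275 169.6612]
[305.004  196.3593]
```

View pics/w16.png

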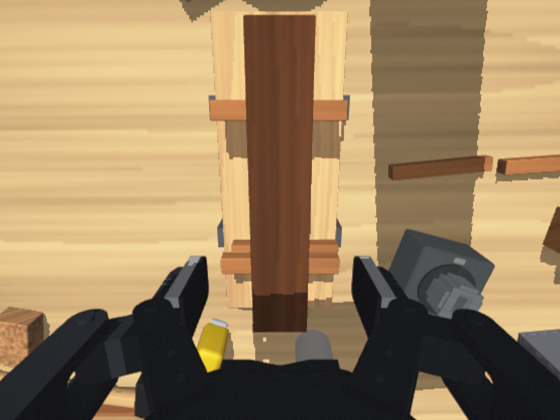

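View pics/s16.png

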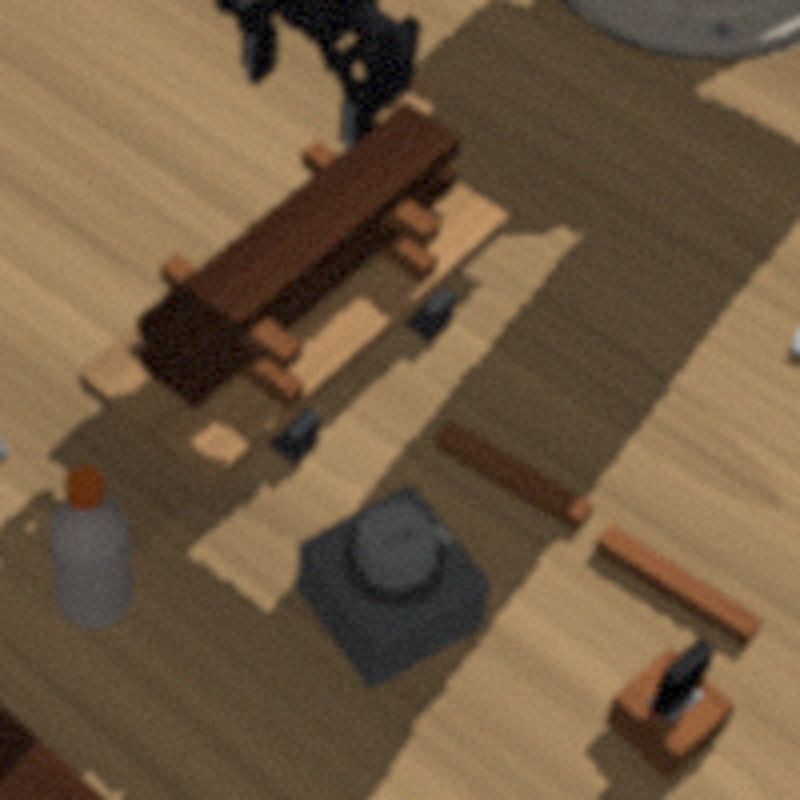

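```bash
python3 -c "
from h import *
plan((.57,.22,.26,0))"
```

```text
at [0.5221 0.0278 0.2192] 89.42729549670611 t 26.775 gap 0.06851423006781876
[192.7, -40.8, -46.0] spin 1.5608
```

Call:
send_rows([
  {"travel": [24,-10,-6],"spin": 1.561},
  {"travel": [48,-20,-12],"spin": 1.561},
  {"travel": [72,-30,-18],"spin": 1.561},
  {"travel": [96,-40,-24],"spin": 1.561},
  {"travel": [120,-40,-30],"spin": 1.561},
  {"travel": [145,-40,-36],"spin": 1.561},
  {"travel": [170,-40,-42],"spin": 1.561},
  {"travel": [193,-40,-46],"spin": 1.561},
])

```text
time_s: 27.78
position: [0.5691, 0.2209, 0.2565]
tool_rot: [-1.571, -0.041, 0.045]
force: [0.0, -0.4, -0.5]
finger_gap: 0.0683
```

Call:
send_rows([
  {"travel": [0,0,0],"spin": 0.06},
  {"travel": [0,0,0],"spin": 0.06},
  {"travel": [0,0,0],"spin": 0.06},
])

```text
time_s: 28.15
position: [0.5693, 0.2199, 0.2576]
tool_rot: [-1.571, -0.0, 0.003]
force: [0.0, -0.7, -0.0]
finger_gap: 0.0681
```

```bash
python3 -c "
from h import *
plan((.57,.22,.26,0))
import pickle
c=cap('wrist');save(c,'pics/w17.png');pickle.dump(c,open('w17.pkl','wb'))
c=cap('scene');pickle.dump(c,open('s17.pkl','wb'))
c=cap('top');pickle.dump(c,open('t17.pkl','wb'))"
```

```text
at [0.5693 0.2199 0.2576] 0.11566011951247801 t 28.15 gap 0.06807403976601097
[0.7, -2.4, 0.1] spin 0.002
```

View pics/w17.png

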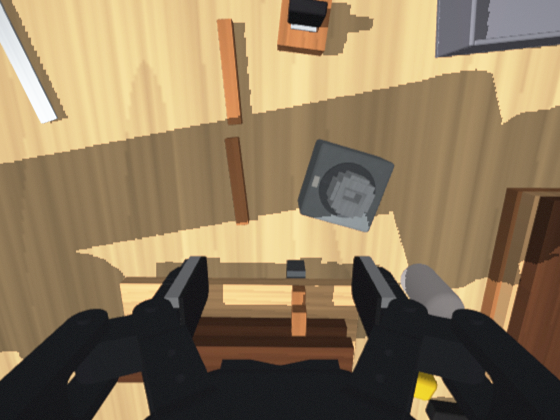

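```bash
python3 -c "
from h import *
import pickle
c=pickle.load(open('w17.pkl','rb'));save(c,'pics/w17a.png',(290,130,400,240),7);save(c,'pics/w17b.png',(260,0,350,60),8)
for z in (.056,.088): print(p2w(c,350,190,z))
print(p2w(c,307,15,.082))"
```

```text
[0.647 0.209 0.056]
[0.6398 0.2168 0.088 ]
[0.5925 0.3741 0.082 ]
```

View pics/w17a.png

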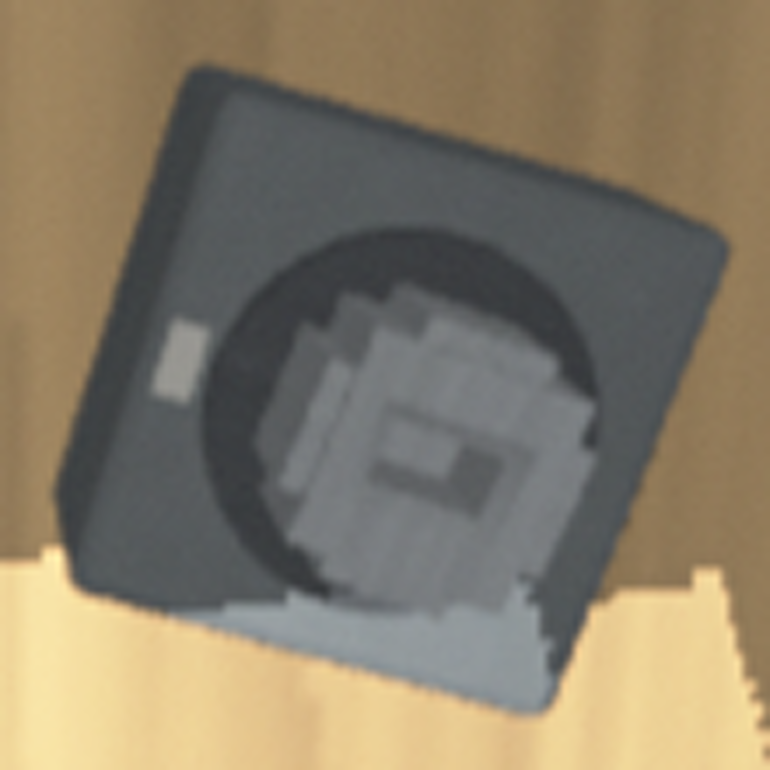

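View pics/w17b.png

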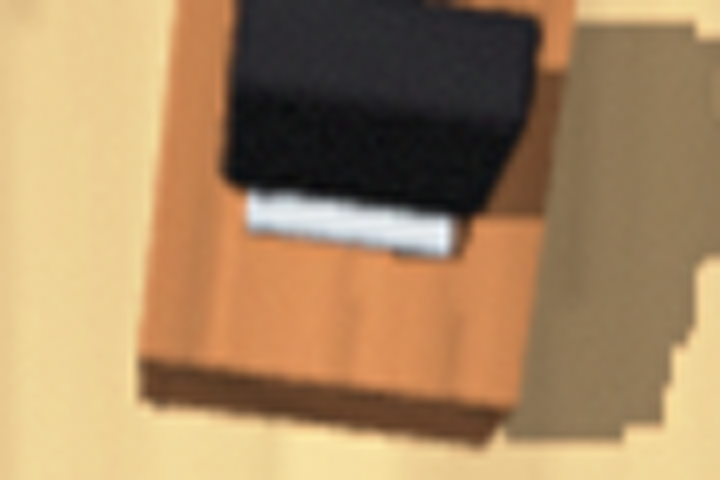

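```bash
python3 -c "
from h import *
import pickle
c=pickle.load(open('t17.pkl','rb'));save(c,'pics/t17.png',(100,150,220,230),6)
f=lambda U,V,o,k,z:print(p2w(c,(U+.5)/k-.5+o[0],(V+.5)/k-.5+o[1],z))
f(53,98,(110,190),6,.082)
c=pickle.load(open('w17.pkl','rb'))
f(445,460,(290,130),7,.088)
for p in [(388,402),(535,448),(505,518),(368,475)]: f(*p,(290,130),7,.088)
plan((.59,.37,.17,83))
"
```

```text
[0.5944 0.3735 0.082 ]
[0.6433 0.2114 0.088 ]
[0.6346 0.2199 0.088 ]
[0.6562 0.2132 0.088 ]
[0.6527 0.2026 0.088 ]
[0.6323 0.2091 0.088 ]
at [0.5697 0.22   0.2584] 0.0613790259882227 t 28.3 gap 0.06822600206982653
[20.5, 88.4, 150.0] spin -1.4476
```

View pics/t17.png

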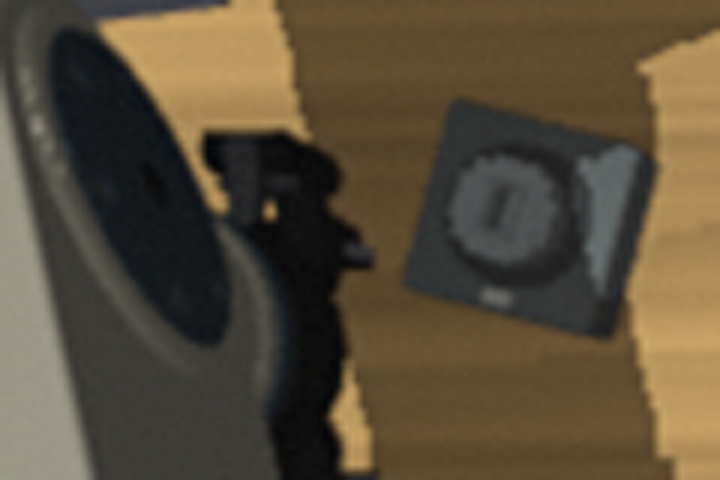

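Call:
send_rows([
  {"travel": [3,0,20],"spin": -1.448},
  {"travel": [6,10,40],"spin": -1.448},
  {"travel": [9,25,60],"spin": -1.448},
  {"travel": [12,40,80],"spin": -1.448},
  {"travel": [15,55,100],"spin": -1.448},
  {"travel": [18,70,120],"spin": -1.448},
  {"travel": [22,80,140],"spin": -1.448},
  {"travel": [25,90,154],"spin": -1.448},
], fingers=-0.3)

```text
time_s: 29.3
position: [0.5948, 0.375, 0.1682]
tool_rot: [-1.262, -1.123, 1.123]
force: [0.4, 0.7, 0.0]
finger_gap: 0.0554
```

Call:
send_rows([
  {"travel": [0,0,0],"spin": 0},
  {"travel": [0,0,0],"spin": 0},
])

```text
time_s: 29.55
position: [0.5947, 0.3738, 0.1689]
tool_rot: [-1.266, -1.117, 1.117]
force: [-0.0, -0.7, -0.2]
finger_gap: 0.0555
```

```bash
python3 -c "
from h import *
plan((.5944,.3735,.16,83))
import pickle
c=cap('wrist');save(c,'pics/w18.png');pickle.dump(c,open('w18.pkl','wb'))
print(w2p(c,np.array([.5944,.3735,.082])))"
```

```text
at [0.5947 0.3738 0.1689] 82.83633205832135 t 29.55 gap 0.05550504975748178
[-0.3, 8.9, 0.3] spin -0.0029
[279.6883 212.3231]
```

View pics/w18.png

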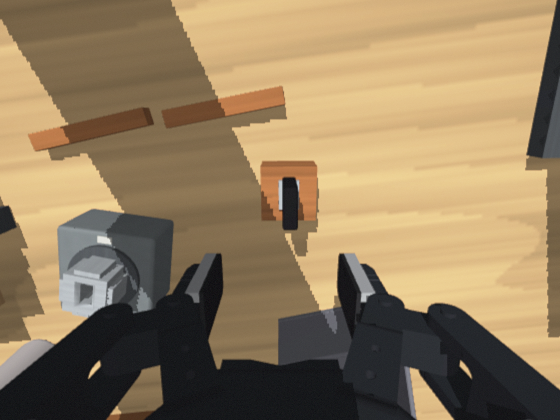

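```bash
python3 -c "
from h import *
import pickle
c=pickle.load(open('w18.pkl','rb'));save(c,'pics/w18a.png',(250,150,330,240),8);save(c,'pics/w18b.png',(50,200,180,330),6)"
```

```text
(no output)
```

View pics/w18a.png

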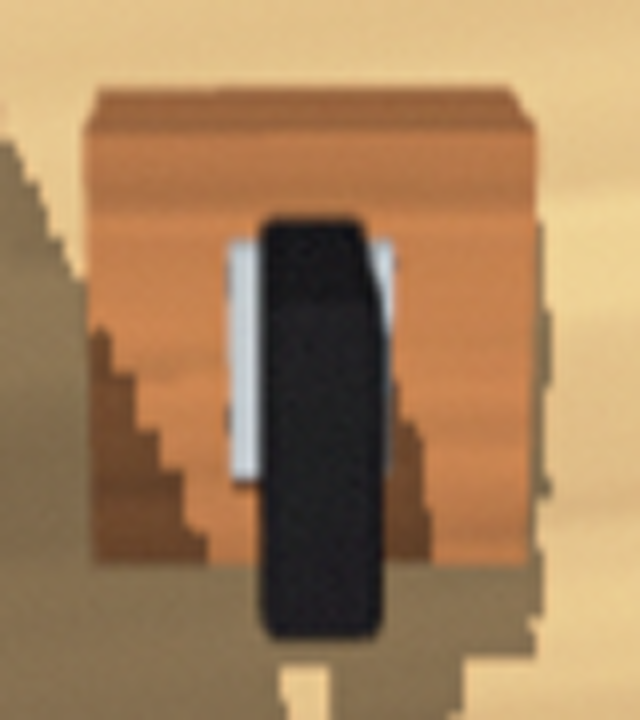

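View pics/w18b.png

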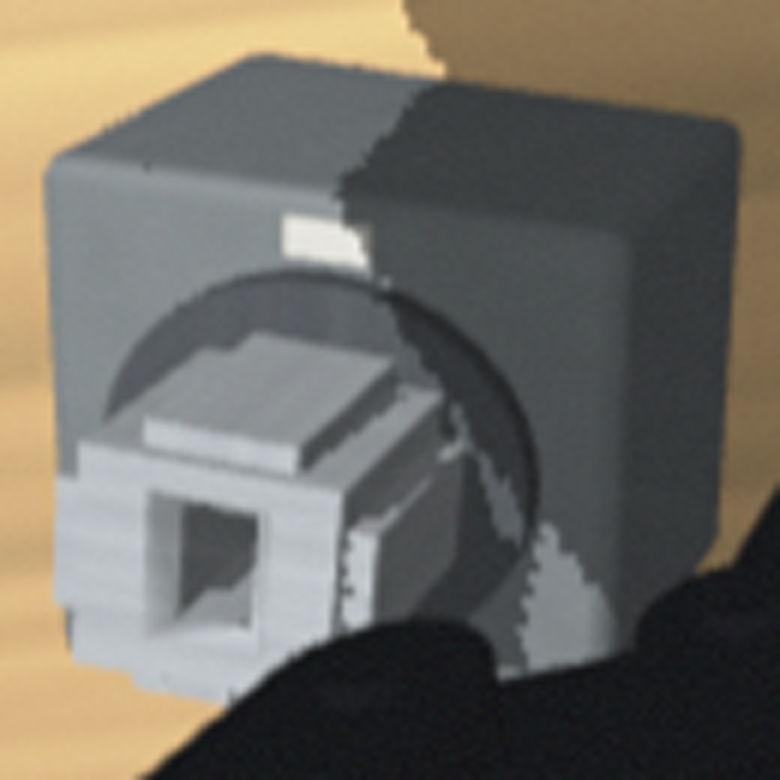

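```bash
python3 -c "
from h import *
import pickle
c=pickle.load(open('w18.pkl','rb'))
f=lambda U,V,o,k,z:p2w(c,(U+.5)/k-.5+o[0],(V+.5)/k-.5+o[1],z)
for p in [(322,470),(262,305),(262,638),(383,638),(383,310)]: print(p,f(*p,(250,150),8,.082))
print('collar',f(311,360,(250,150),8,.038),'keeper',f(310,(130+565)/2,(250,150),8,.034))
P=[f(*p,(50,200),6,.088) for p in [(148,490),(270,512),(252,632),(145,637)]];print(P,np.mean(P,0))
"
```

```text
(322, 470) [0.5922 0.3815 0.082 ]
(262, 305) [0.5756 0.3778 0.082 ]
(262, 638) [0.6083 0.3738 0.082 ]
(383, 638) [0.6097 0.3854 0.082 ]
(383, 310) [0.5775 0.3888 0.082 ]
collar [0.5929 0.3815 0.038 ] keeper [0.5925 0.3815 0.034 ]
[array([0.6292, 0.2057, 0.088 ]), array([0.6344, 0.2207, 0.088 ]), array([0.6518, 0.213 , 0.088 ]), array([0.6508, 0.1984, 0.088 ])] [0.6416 0.2094 0.088 ]
```

```bash
python3 -c "
from h import *
plan((.5925,.3815,.12,82.8),(.5925,.3815,.048,82.8))"
```

```text
at [0.5948 0.3737 0.1692] 82.85341247289895 t 29.6 gap 0.0558068592357081
[7.4, 49.2, 3.3] spin 0.0009
[7.4, 121.2, 3.3] spin 0.0009
```

Call:
send_rows([
  {"travel": [7,0,3],"spin": 0},
  {"travel": [7,40,3],"spin": 0},
  {"travel": [7,80,3],"spin": 0},
  {"travel": [7,110,3],"spin": 0},
  {"travel": [7,121,3],"spin": 0},
  {"travel": [7,121,3],"spin": 0},
])

```text
time_s: 30.35
position: [0.5925, 0.3817, 0.0477]
tool_rot: [-1.265, -1.118, 1.119]
force: [0.2, -0.3, -0.0]
finger_gap: 0.0555
```

```bash
python3 -c "
from h import *
plan((.5925,.3815,.048,82.8))
c=cap('wrist');save(c,'pics/w19.png')
c=cap('scene');save(c,'pics/s19.png',(350,250,450,350),6)"
```

```text
at [0.5925 0.3817 0.0477] 82.9833812444118 t 30.35 gap 0.05549091062215244
[-0.2, -0.3, -0.0] spin 0.0032
```

View pics/w19.png

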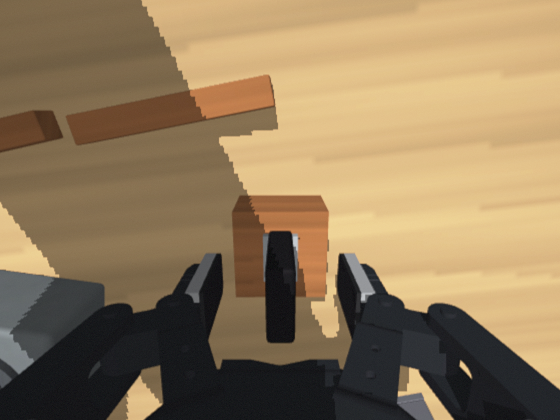

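View pics/s19.png

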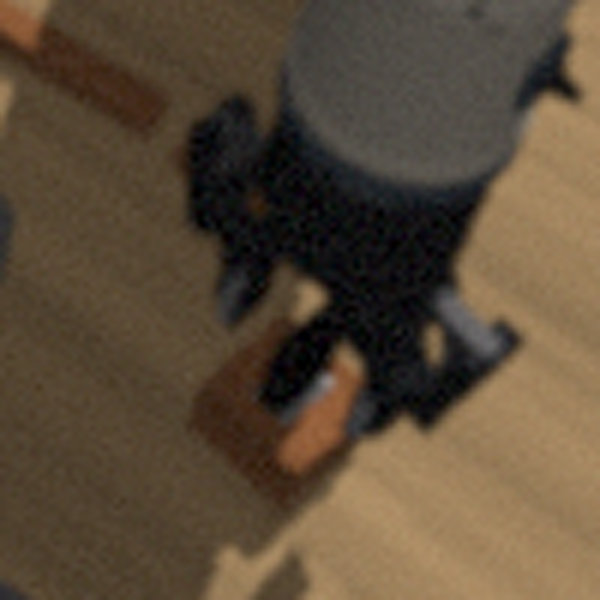

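Call:
send_rows([
  {"travel": [0,0,0],"spin": 0},
  {"travel": [0,0,0],"spin": 0},
  {"travel": [0,0,0],"spin": 0},
  {"travel": [0,0,0],"spin": 0},
  {"travel": [0,0,0],"spin": 0},
], fingers=1, grip_force=60)

```text
time_s: 31.08
position: [0.593, 0.3819, 0.0485]
tool_rot: [-1.265, -1.12, 1.118]
force: [-1.3, -0.2, 5.8]
finger_gap: 0.0109
```

Call:
send_rows([
  {"travel": [0,-10,0],"spin": 0},
  {"travel": [0,-25,0],"spin": 0},
  {"travel": [0,-45,0],"spin": 0},
  {"travel": [0,-75,0],"spin": 0},
  {"travel": [0,-105,0],"spin": 0},
  {"travel": [0,-105,0],"spin": 0},
])

```text
time_s: 31.82
position: [0.5943, 0.3828, 0.1569]
tool_rot: [-1.265, -1.124, 1.114]
force: [-0.1, -0.4, -0.4]
finger_gap: 0.0112
```

```bash
python3 -c "
from h import *
plan((.643,.2105,.16,72.9))
c=cap('wrist');save(c,'pics/w20.png')
c=cap('scene');save(c,'pics/s20.png',(350,230,450,330),6)"
```

```text
at [0.5943 0.3828 0.1569] 83.00889127198268 t 31.825 gap 0.011219423884220222
[-165.0, -3.1, -69.3] spin 0.1764
```

View pics/w20.png

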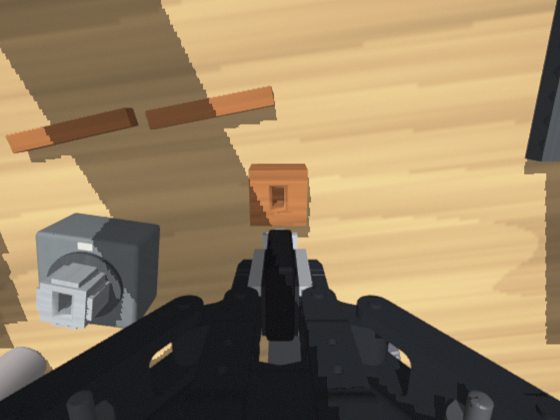

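View pics/s20.png

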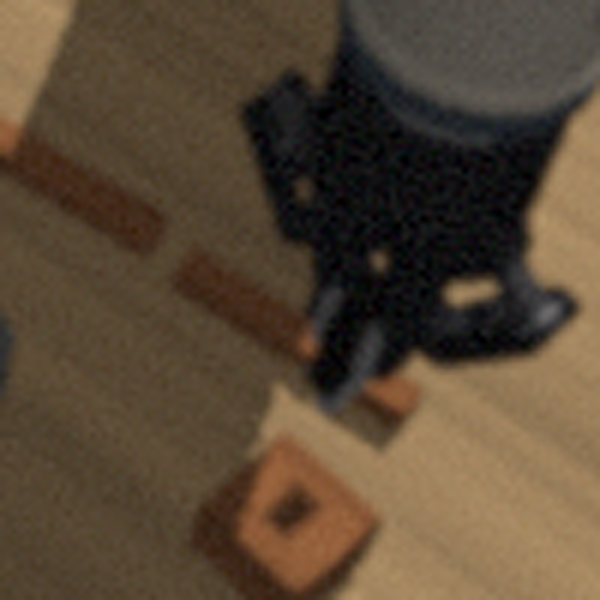

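```bash
python3 -c "
from h import *
import pickle
c=cap('wrist');save(c,'pics/w20a.png',(240,150,320,240),8);pickle.dump(c,open('w20.pkl','wb'))
plan((.643,.2105,.211,72.9))"
```

```text
at [0.5921 0.3813 0.1523] 83.00992895418057 t 31.975 gap 0.011104456708200454
[-163.4, -58.7, -71.3] spin 0.1765
```

View pics/w20a.png

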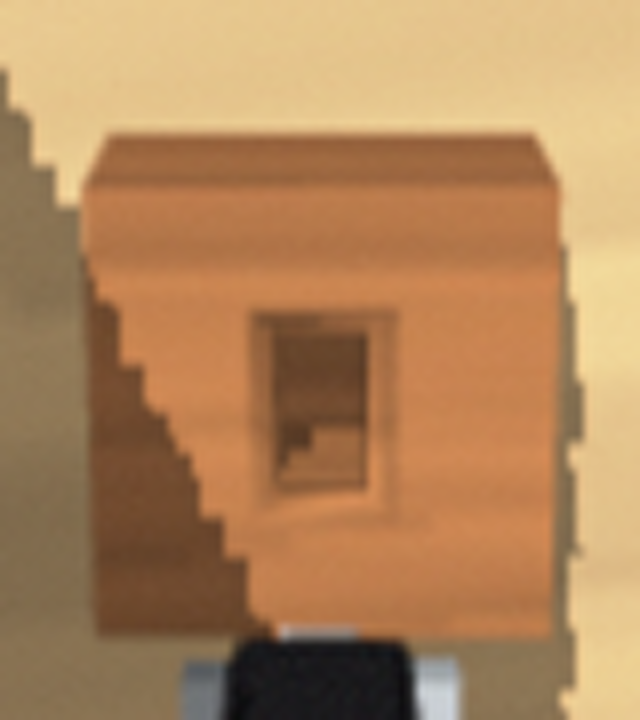

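Call:
send_rows([
  {"travel": [-20,-35,-9],"spin": 0.05},
  {"travel": [-50,-55,-22],"spin": 0.176},
  {"travel": [-85,-57,-36],"spin": 0.176},
  {"travel": [-120,-57,-50],"spin": 0.176},
  {"travel": [-150,-57,-62],"spin": 0.176},
  {"travel": [-165,-57,-69],"spin": 0.176},
  {"travel": [-165,-57,-69],"spin": 0.176},
  {"travel": [-165,-57,-69],"spin": 0.176},
])

```text
time_s: 32.98
position: [0.6406, 0.2104, 0.2093]
tool_rot: [-1.335, -0.987, 0.987]
force: [-0.6, -0.0, 0.2]
finger_gap: 0.0113
```

```bash
python3 -c "
from h import *
import pickle
plan((.643,.2105,.211,72.9))
c=cap('wrist');save(c,'pics/w21.png');save(c,'pics/w21a.png',(230,140,330,240),7);pickle.dump(c,open('w21.pkl','wb'))
"
```

```text
at [0.6406 0.2104 0.2093] 72.94782197928541 t 32.975 gap 0.011322258943068873
[0.8, -1.7, -2.3] spin 0.0008
```

View pics/w21.png

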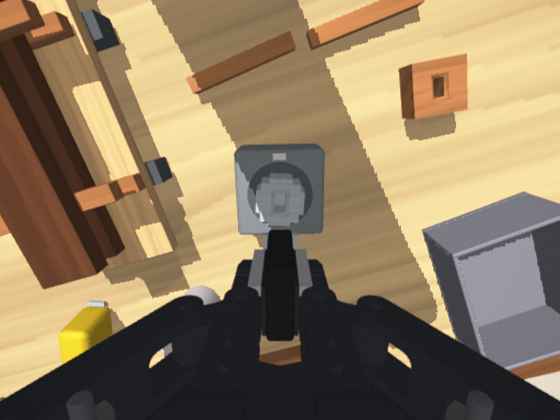

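View pics/w21a.png

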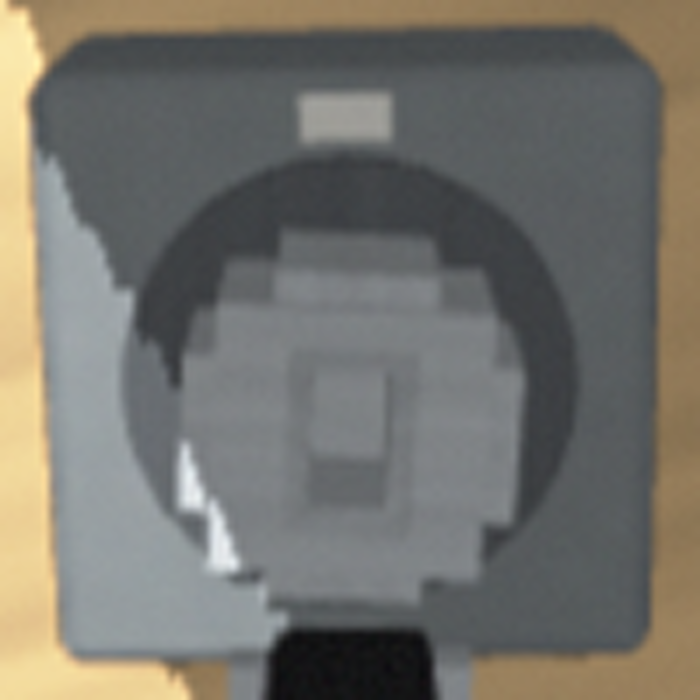

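```bash
python3 -c "
from h import *
import pickle
c=pickle.load(open('w20.pkl','rb'))
f=lambda U,V,o,k,z:p2w(c,(U+.5)/k-.5+o[0],(V+.5)/k-.5+o[1],z)
P=[f(*p,(240,150),8,.034) for p in [(250,312),(397,312),(395,518),(252,518)]];k=np.mean(P,0);print(np.array(P),k)
c=pickle.load(open('w21.pkl','rb'))
P=[f(*p,(230,140),7,.088) for p in [(290,352),(417,355),(410,533),(283,530)]];k2=np.mean(P,0);print(np.array(P),k2)
d=np.degrees(np.arctan2(*( (P[3]+P[2]-P[0]-P[1])[[1,0]])));print('slot dir',d)
t=k2+np.array([.593,.3819,0])-k;print('bias',np.array([.593,.3819,0])-k,'target',t)
plan((t[0],t[1],.211,72.9))
"
```

```text
[[0.5808 0.3753 0.034 ]
 [0.5826 0.3907 0.034 ]
 [0.6053 0.3879 0.034 ]
 [0.6035 0.3726 0.034 ]] [0.593  0.3816 0.034 ]
[[0.6294 0.2058 0.088 ]
 [0.6343 0.2205 0.088 ]
 [0.6559 0.2132 0.088 ]
 [0.6509 0.1981 0.088 ]] [0.6426 0.2094 0.088 ]
slot dir -19.14508233652054
bias [-0.      0.0003 -0.034 ] target [0.6426 0.2097 0.054 ]
at [0.6406 0.2106 0.2094] 72.97269752639974 t 33.025 gap 0.011326041320176514
[-0.3, -1.6, -2.1] spin 0.0013
```

Call:
send_rows([
  {"travel": [-0.3,30,-2],"spin": 0.025},
  {"travel": [-0.3,60,-2],"spin": 0.025},
  {"travel": [-0.3,78,-2],"spin": 0.025},
  {"travel": [-0.3,78,-2],"spin": 0.025},
  {"travel": [-0.3,78,-2],"spin": 0.025},
])

```text
time_s: 33.65
position: [0.6434, 0.2091, 0.1327]
tool_rot: [-1.345, -0.969, 0.967]
force: [1.3, -0.0, -0.1]
finger_gap: 0.0113
```

```bash
python3 -c "
from h import *
import pickle
plan((.6426,.2097,.128,71.5),(.6426,.2097,.1025,71.5))
c=cap('wrist');save(c,'pics/w22.png',(200,150,360,350),4)
c=cap('scene');save(c,'pics/s22.png',(280,230,380,330),6)
"
```

```text
at [0.6434 0.2091 0.1327] 71.5098101478746 t 33.65 gap 0.011310615614038922
[0.3, 4.7, 0.9] spin 0.0002
[0.3, 30.2, 0.9] spin 0.0002
```

View pics/w22.png

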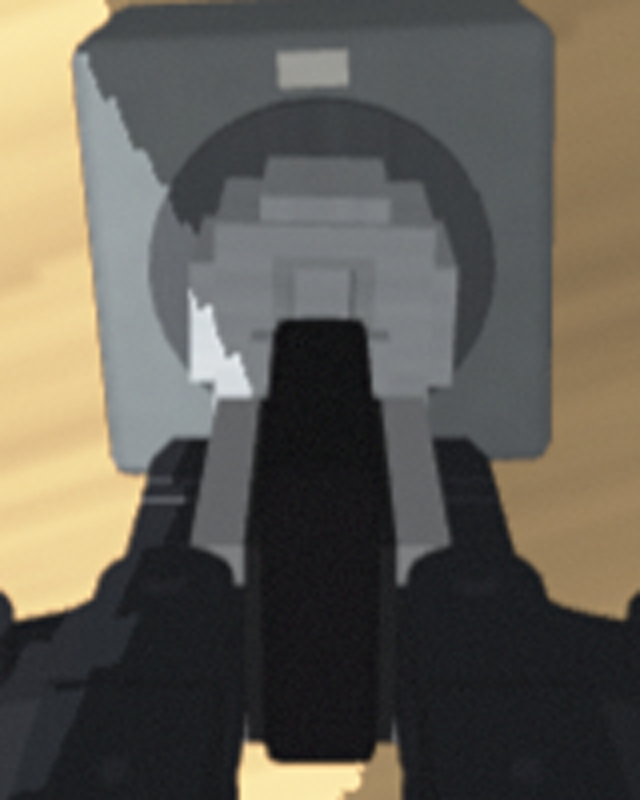

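View pics/s22.png

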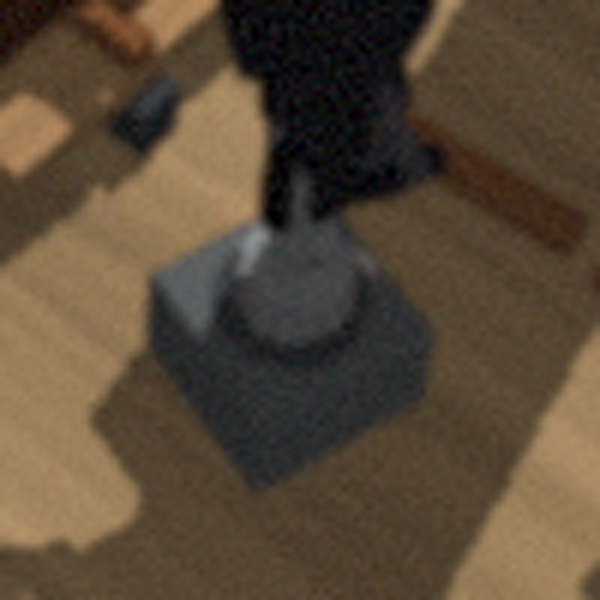

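Call:
send_rows([
  {"travel": [0.3,5,1],"spin": 0},
  {"travel": [0.3,9,1],"spin": 0},
  {"travel": [0.3,13,1],"spin": 0},
  {"travel": [0.3,13,1],"spin": 0},
])

```text
time_s: 34.25
position: [0.6416, 0.209, 0.1181]
tool_rot: [-1.345, -0.967, 0.969]
force: [0.7, -0.4, -0.2]
finger_gap: 0.0113
```

Call:
send_rows([
  {"travel": [0,4,0],"spin": 0},
  {"travel": [0,8,0],"spin": 0},
  {"travel": [0,12,0],"spin": 0},
  {"travel": [0,15,0],"spin": 0},
  {"travel": [0,16,0],"spin": 0},
  {"travel": [0,16,0],"spin": 0},
])

```text
time_s: 35.0
position: [0.642, 0.2092, 0.1027]
tool_rot: [-1.345, -0.968, 0.968]
force: [-0.5, 0.5, 0.0]
finger_gap: 0.0114
```

```bash
python3 -c "
from h import *
plan((.6426,.2097,.1025,71.5))
c=cap('wrist');save(c,'pics/w23.png',(200,150,360,350),4)
c=cap('scene');save(c,'pics/s23.png',(280,230,380,330),6)
"
```

```text
at [0.642  0.2092 0.1027] 71.49209162776471 t 35.0 gap 0.01138174436350564
[0.7, 0.2, -0.4] spin -0.0001
```

View pics/w23.png

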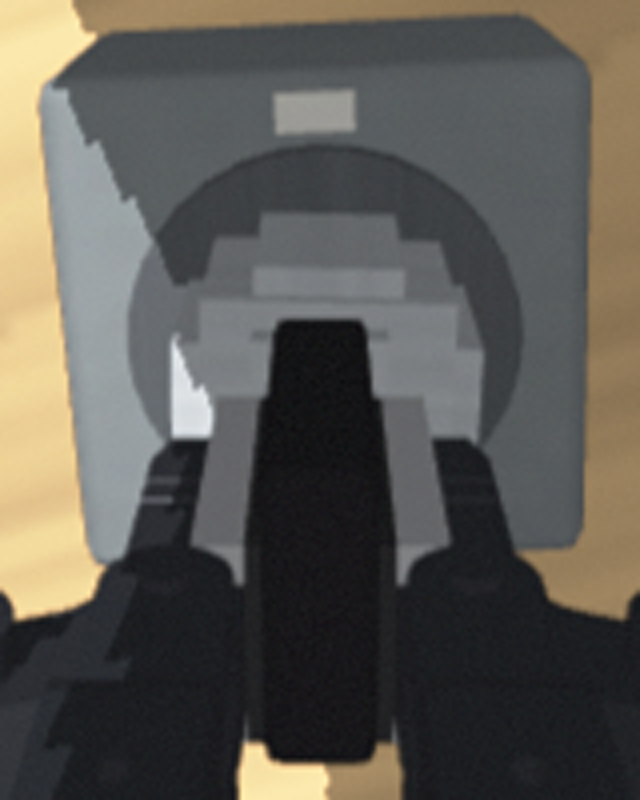

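View pics/s23.png

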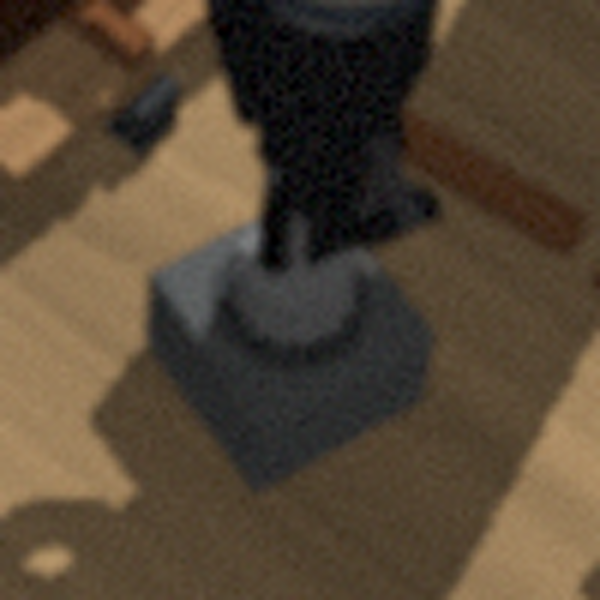

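Call:
send_rows([
  {"travel": [0,1,0],"spin": 0},
  {"travel": [0,2,0],"spin": 0},
  {"travel": [0,2,0],"spin": 0},
])

```text
time_s: 35.48
position: [0.6422, 0.2093, 0.1024]
tool_rot: [-1.345, -0.969, 0.967]
force: [-4.3, -1.2, 13.8]
finger_gap: 0.0113
```

Call:
send_rows([
  {"travel": [0,0,0],"spin": 0.12},
  {"travel": [0,0,0],"spin": 0.25},
  {"travel": [0,0,0],"spin": 0.4},
  {"travel": [0,0,0],"spin": 0.55},
  {"travel": [0,0,0],"spin": 0.7},
  {"travel": [0,0,0],"spin": 0.85},
  {"travel": [0,0,0],"spin": 1.0},
  {"travel": [0,0,0],"spin": 1.1},
])

```text
time_s: 36.48
position: [0.6432, 0.2095, 0.1024]
tool_rot: [-1.567, -0.115, 0.111]
force: [-0.6, 0.2, 9.9]
finger_gap: 0.0111
```

Call:
send_rows([
  {"travel": [0,0,0],"spin": 0.05},
  {"travel": [0,0,0],"spin": 0.1},
  {"travel": [0,0,0],"spin": 0.15},
  {"travel": [0,0,0],"spin": 0.15},
])

```text
time_s: 36.98
position: [0.6432, 0.2094, 0.1024]
tool_rot: [-1.57, -0.0, -0.005]
force: [-0.9, -1.0, 9.4]
finger_gap: 0.011
```

```bash
python3 -c "
from h import *
plan((.6426,.2097,.1025,71.5));print(r.observe()['moment'],r.observe()['force'])
c=cap('wrist');save(c,'pics/w24.png',(160,120,400,350),3)
"
```

```text
at [0.6432 0.2094 0.1024] -0.1676355330051416 t 36.975 gap 0.011044013191473488
[-0.6, -0.1, 0.3] spin -1.2508
[-0.2156  0.1382 -0.0235] [-0.9467 -1.0298  9.3932]
```

View pics/w24.png

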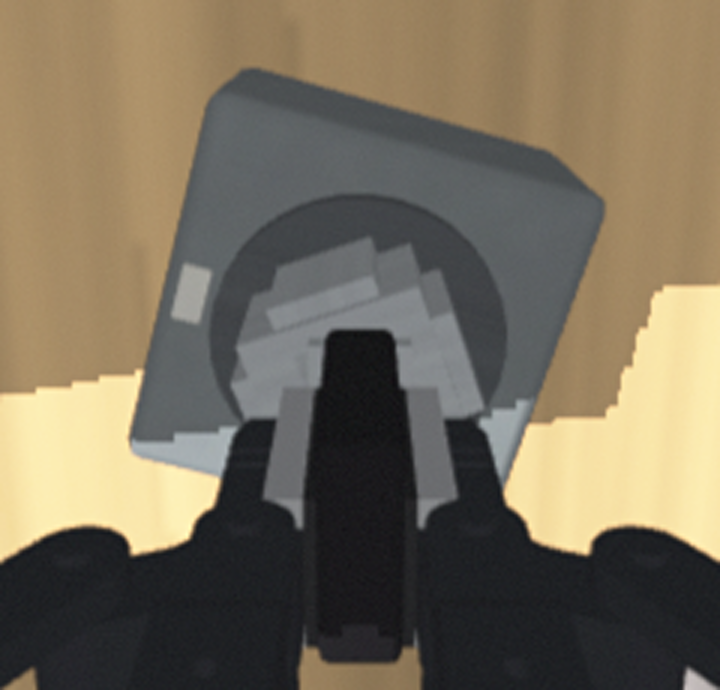

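Call:
send_rows([
  {"travel": [0,0,0],"spin": 0.1},
  {"travel": [0,0,0],"spin": 0.18},
  {"travel": [0,0,0],"spin": 0.24},
  {"travel": [0,0,0],"spin": 0.24},
])

```text
time_s: 37.52
position: [0.6432, 0.2094, 0.1024]
tool_rot: [-1.561, 0.189, -0.193]
force: [-1.1, -2.3, 10.4]
finger_gap: 0.0112
```

```bash
python3 -c "
from h import *
plan((.6426,.2097,.1025,71.5));print(r.observe()['moment'],r.observe()['force'])
c=cap('wrist');save(c,'pics/w25.png',(160,120,400,350),3)
"
```

```text
at [0.6432 0.2094 0.1024] -13.93141229746967 t 37.525 gap 0.01120916775989286
[-0.6, -0.1, 0.2] spin -1.4911
[-0.2155  0.181  -0.0699] [-1.1121 -2.2751 10.4349]
```

View pics/w25.png

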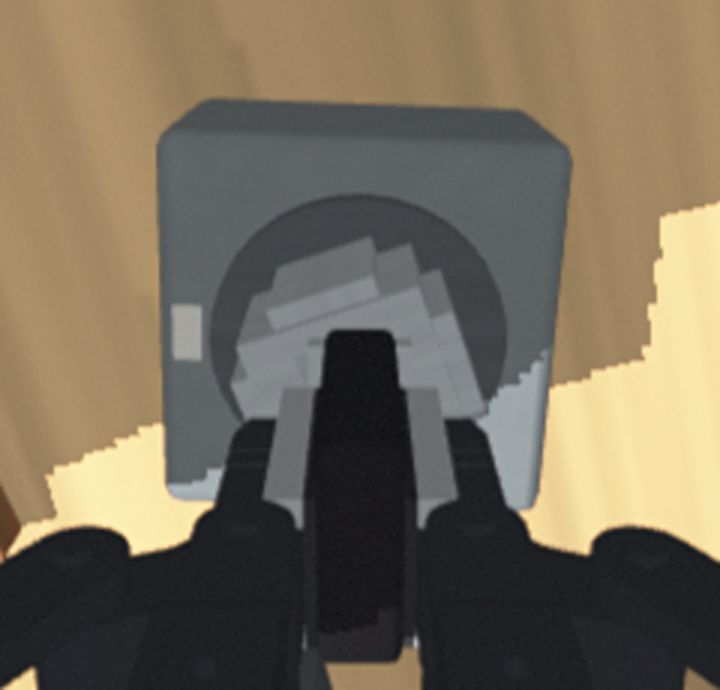

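Call:
send_rows([
  {"travel": [0,0,0],"spin": 0.04},
  {"travel": [0,0,0],"spin": 0.08},
  {"travel": [0,0,0],"spin": 0.08},
])

```text
time_s: 37.95
position: [0.6432, 0.2096, 0.1024]
tool_rot: [-1.555, 0.251, -0.255]
force: [-0.2, -0.6, 10.1]
finger_gap: 0.0114
```

```bash
python3 -c "
from h import *
plan((.6426,.2097,.1025,71.5));print(r.observe()['moment'],r.observe()['force'])
c=cap('wrist');save(c,'pics/w26.png',(160,120,400,350),3)
"
```

```text
at [0.6432 0.2096 0.1024] -18.470584175953014 t 37.95 gap 0.011437142625922473
[-0.6, -0.1, -0.0] spin -1.5703
[-0.0944  0.1514  0.1539] [-0.2351 -0.5624 10.1018]
```

View pics/w26.png

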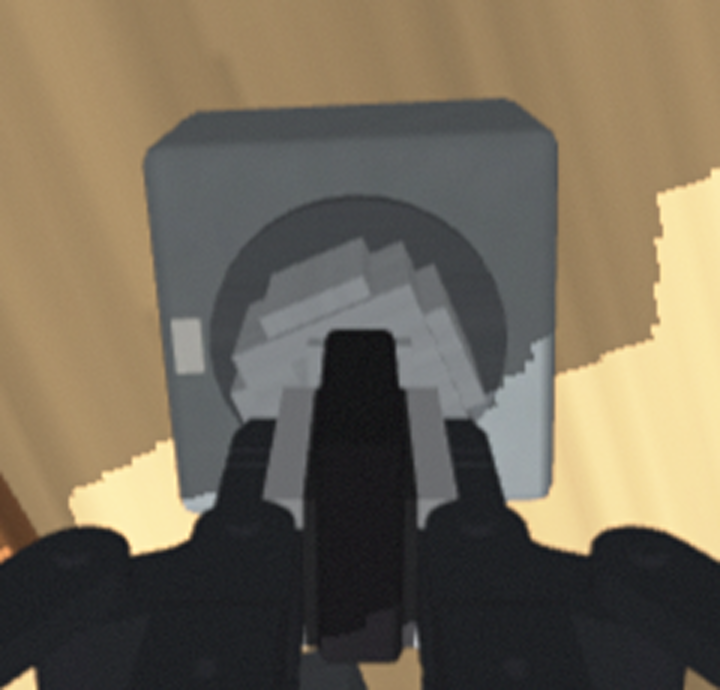

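Call:
send_rows([
  {"travel": [0,0,0],"spin": -0.05},
  {"travel": [0,0,0],"spin": -0.05},
])

```text
time_s: 38.25
position: [0.6432, 0.2096, 0.1024]
tool_rot: [-1.559, 0.211, -0.215]
force: [-0.7, 0.0, 9.6]
finger_gap: 0.0111
```

Call:
send_rows([
  {"travel": [0,0,0],"spin": 0},
  {"travel": [0,0,0],"spin": 0},
  {"travel": [0,0,0],"spin": 0},
  {"travel": [0,-15,0],"spin": 0},
  {"travel": [0,-50,0],"spin": 0},
  {"travel": [0,-100,0],"spin": 0},
  {"travel": [0,-130,0],"spin": 0},
  {"travel": [0,-130,0],"spin": 0},
], fingers=0.1)

```text
time_s: 39.25
position: [0.6436, 0.2097, 0.2349]
tool_rot: [-1.557, 0.209, -0.218]
force: [-0.2, 0.1, 0.0]
finger_gap: 0.0387
```

```bash
python3 -c "
from h import *
plan((.45,.40,.30,-18))
import pickle
c=cap('wrist');save(c,'pics/w27.png');save(c,'pics/w27a.png',(210,130,350,270),5);pickle.dump(c,open('w27.pkl','wb'))
"
```

```text
at [0.6436 0.2097 0.2349] -15.600637046370744 t 39.25 gap 0.0386737734302507
[-237.6, -65.1, 131.2] spin 0.0419
```

View pics/w27.png

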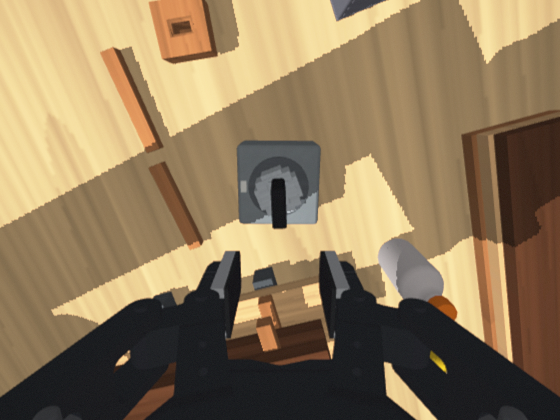

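View pics/w27a.png

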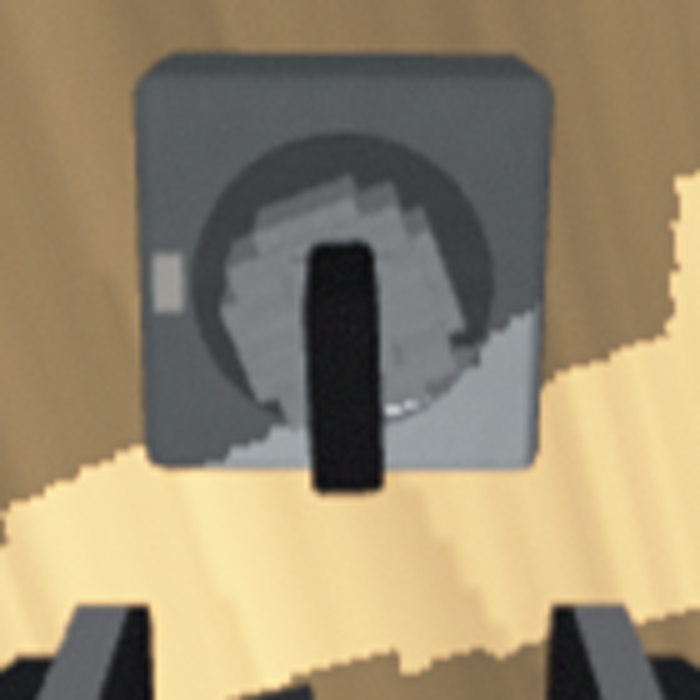

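Call:
send_rows([
  {"travel": [-30,-20,16],"spin": 0},
  {"travel": [-60,-40,33],"spin": 0},
  {"travel": [-100,-60,55],"spin": 0},
  {"travel": [-150,-65,80],"spin": 0},
  {"travel": [-195,-65,105],"spin": 0},
  {"travel": [-237,-65,131],"spin": 0},
  {"travel": [-237,-65,170],"spin": 0},
  {"travel": [-237,-65,200],"spin": 0},
])

```text
time_s: 40.3
position: [0.4665, 0.4667, 0.2945]
tool_rot: [-1.562, 0.214, -0.212]
force: [0.6, -0.5, 0.2]
finger_gap: 0.0385
```

```bash
python3 -c "
from h import *
c=cap('top');save(c,'pics/t28.png',(150,150,300,300),5)
f=lambda p:np.round((w2p(c,np.array(p))-[150,150])*5)
print('board ctr',f((.5213,.0273,.118)),[f((.5213+a,.0273+b,.118)) for a in(-.13,.13) for b in(-.025,.025)])
c=cap('scene');save(c,'pics/s28.png',(230,140,430,340),4);print(r.observe()['time_s'])
"
```

```text
board ctr [534. 414.] [array([592., 687.]), array([487., 689.]), array([582., 142.]), array([478., 144.])]
40.4
```

View pics/t28.png

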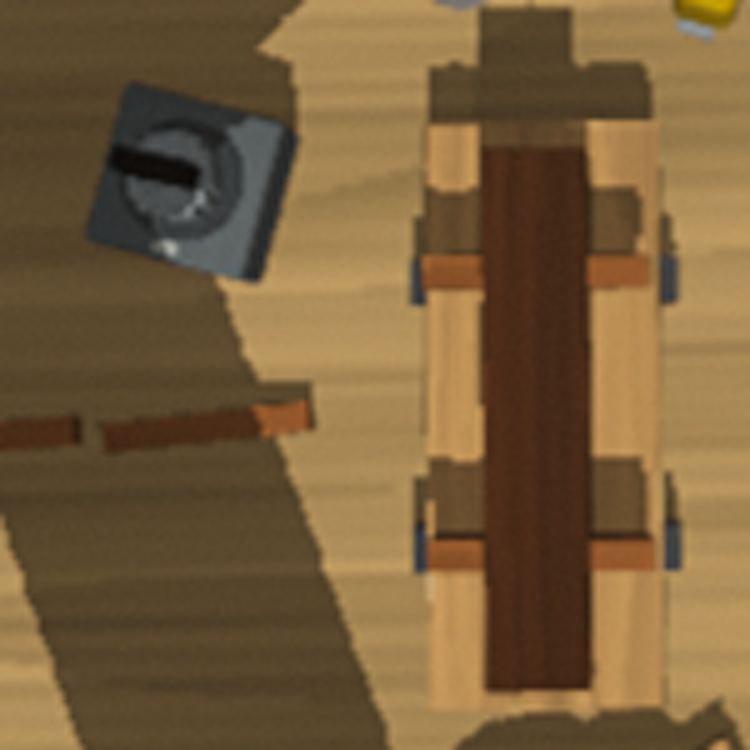

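View pics/s28.png

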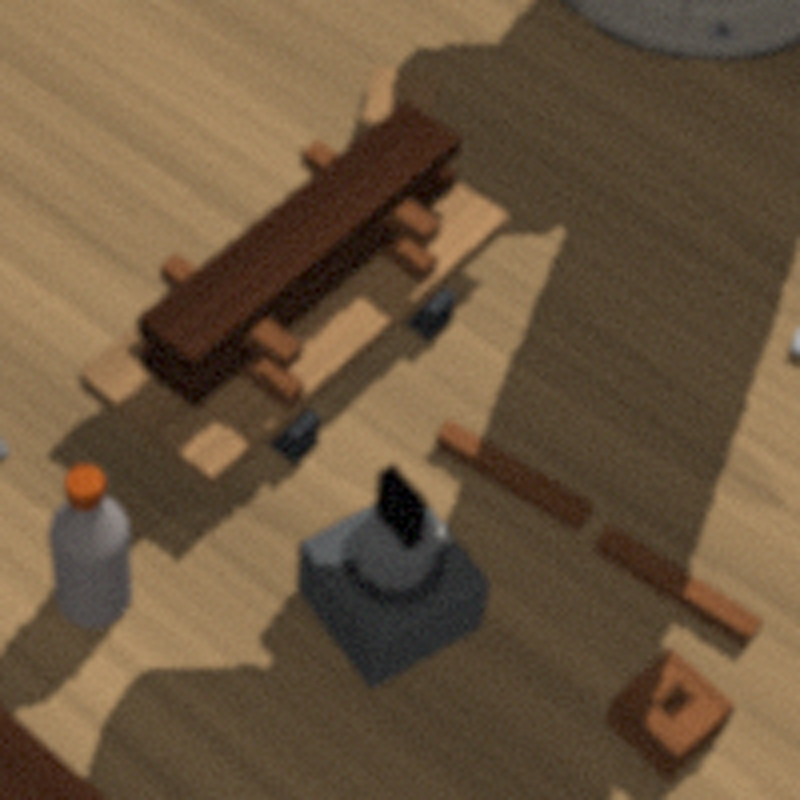

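```bash
python3 -c "
from workcell import r
print(r.hand_in())"
```

```text
the job is handed in; nothing more can be done
None
```

I piled both boards on the stand (only two were there), each on two spacer sticks over the bearers. I then pushed the key fully into the fan switch, turned it clockwise to its stop, and left it there. The job was handed in at about 40 s of the 210 s allowed; `hand_in` gives no verdict.

- **Pile:** in the last top picture the upper board lies within about 2 mm of its target. The stick ends I could see lie on the bearer lines. In the scene picture both layers look level. I did not measure the lower board again after placing it.
- **Key:** the collar met the switch face at a tool height of 0.1024 m against the 0.1025 m expected, with about 14 N of push. When the stop was reached, the turning moment reversed and the cylinder stopped following the key. I read the cylinder at about 70° (1.2 rad) from the wrist picture. That reading was by eye, good to a few degrees, and 62° is needed.
- **Other things:** the gripper was clear of everything at hand-in. The glue bottle stood upright in the last picture. The sanding block and tape were not measured, but the arm never worked near them, and I saw no board get knocked aside.

No check failed. My first estimate of the key's position was about 8 mm off, because I had counted the side of its grip as the top. The closer view corrected it before I gripped.

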